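# Wax the hanger rails and stack them crosswise to dry

### The job

Lay all the wooden hanger rails flat on the bed of the waxing press, crank the bed through under the felt roller until it stops at the left end, carrying the handle over the heavy point of each turn at a steady, unhurried pace (about one turn in five seconds; never race it or let it swing back), and leave the bed there. Then stack all the rails on the drying board as a crosswise tower: the first two centred on the two dark stripes, the next two laid across their ends at right angles, the same distance apart, then along the stripes again, two to a layer from the bottom up; an odd last rail lies alone on top, across the two below it and over one end of them. Leave the other things on the table where they are.

Things in the scene. Friction and masses are not known exactly. Their poses are not given: they have to be found in the camera images.
- hub (a point): Centre of the upright circle (radius 60 mm) of the crank's hand grip, on the robot's side of the waxing press. Axes turn with the press: z up, x along the crank shaft, away from the robot into the press, y along the bed's travel, right (loading end) to left (unloading end). Beyond it, 63 to 259 mm along x, green side plates (y +-35 mm, 150 mm high) hold the roller and a bar
- handle (a point): Middle of the crank's hand grip: a round wooden bar 20 mm thick, 76 mm long, level, along x of hub, free to spin on its pin, so the hand need not turn; it can be pinched from above all the way round. The crank's arm and iron weight begin 40 mm beyond this point, towards the press
- crank (a joint): 0: grip straight up, bed at loading end; 18.85 rad: three turns, end stop. Grip = hub + 60 mm (sin q along y, cos q along z of hub): over the top to the left, down, right, up. An off-centre iron weight makes each turn light near the top (3 N at the grip) and heavy near the bottom, q = 3.14, 9.42, 15.7 (17 N). Stays where it is left; starts at 0 to 0.5
- bed (a point): Centre of the top of the press's grey bed, 45 mm above the table: 168 mm along x, 215 mm along y (axes as hub), flat, 4 mm high lips along the two long sides, 158 mm apart. The crank drives it 330 mm along +y (17.5 mm per rad). The soft grey felt roller at the press's middle gives way to rails one layer deep
- marks (a point): Point midway between two parallel dark stripes on the top of the fixed cork drying board (150 x 150 x 12 mm; this point is 12 mm above the table). Each stripe is 100 mm long and 12 mm wide, along x of this frame, and their centre lines lie at y = +40 and -40 mm; z up
- rail0_c (a point): Centre of a loose wooden hanger rail, 100 mm long (its x), 22 mm wide (y), 16 mm high (z), pale wood with a dark line along the middle, about 30 g, all alike; at first flat on the 3 mm thick brown card at the robot's right. None when this one is absent
- rail1_c (a point): Centre of a loose wooden hanger rail, 100 mm long (its x), 22 mm wide (y), 16 mm high (z), pale wood with a dark line along the middle, about 30 g, all alike; at first flat on the 3 mm thick brown card at the robot's right. None when this one is absent
- rail2_c (a point): Centre of a loose wooden hanger rail, 100 mm long (its x), 22 mm wide (y), 16 mm high (z), pale wood with a dark line along the middle, about 30 g, all alike; at first flat on the 3 mm thick brown card at the robot's right. None when this one is absent
- rail3_c (a point): Centre of a loose wooden hanger rail, 100 mm long (its x), 22 mm wide (y), 16 mm high (z), pale wood with a dark line along the middle, about 30 g, all alike; at first flat on the 3 mm thick brown card at the robot's right. None when this one is absent
- rail4_c (a point): Centre of a loose wooden hanger rail, 100 mm long (its x), 22 mm wide (y), 16 mm high (z), pale wood with a dark line along the middle, about 30 g, all alike; at first flat on the 3 mm thick brown card at the robot's right. None when this one is absent
- tape: Bystander, leave alone: roll of paper tape lying flat, 60 mm across, 22 mm high; origin at its underside
- mug: Bystander, leave alone: blue mug, 80 mm across, 90 mm high; origin at its underside
- wax: Bystander, leave alone: closed amber jar, 56 mm across, 36 mm high; origin at its underside
- scissors: Bystander, leave alone: scissors lying flat, about 150 mm long; origin at its underside
- brayer: Bystander, leave alone: small hand roller with a wooden handle, about 150 mm long; origin at its underside
- stamp: Bystander, leave alone: turned wooden hand stamp, 40 mm across, 56 mm high; origin at its underside
Mind the look-alikes: they are no part of the job. What is shaped like the part that bears rail3_c but grey is not meant. Leave any yellow look-alike of the part that bears rail0_c alone.

How it is judged:
On the way, in this order (a step that is already met when the one before it is completed fails the run):
1. all rails lie flat on the bed, let go, with the bed still near its loading end (crank below 1.2 rad) (x of rail0_c in the frame of bed between -0.08 and 0.08 m and y of rail0_c in the frame of bed between -0.108 and 0.108 m and z of rail0_c in the frame of bed between 0.003 and 0.014 m and x of rail1_c in the frame of bed between -0.08 and 0.08 m and y of rail1_c in the frame of bed between -0.108 and 0.108 m and z of rail1_c in the frame of bed between 0.003 and 0.014 m and x of rail2_c in the frame of bed between -0.08 and 0.08 m and y of rail2_c in the frame of bed between -0.108 and 0.108 m and z of rail2_c in the frame of bed between 0.003 and 0.014 m and x of rail3_c in the frame of bed between -0.08 and 0.08 m and y of rail3_c in the frame of bed between -0.108 and 0.108 m and z of rail3_c in the frame of bed between 0.003 and 0.014 m and x of rail4_c in the frame of bed between -0.08 and 0.08 m and y of rail4_c in the frame of bed between -0.108 and 0.108 m and z of rail4_c in the frame of bed between 0.003 and 0.014 m and contact force between the fingers and rail0 below 0.2 N and contact force between the fingers and rail1 below 0.2 N and contact force between the fingers and rail2 below 0.2 N and contact force between the fingers and rail3 below 0.2 N and contact force between the fingers and rail4 below 0.2 N and value of joint crank below 1.2 rad), for 0.2 s.
2. half-way: the crank is past one and a half turns with all rails on the bed (x of rail0_c in the frame of bed between -0.08 and 0.08 m and y of rail0_c in the frame of bed between -0.108 and 0.108 m and z of rail0_c in the frame of bed between 0.003 and 0.014 m and x of rail1_c in the frame of bed between -0.08 and 0.08 m and y of rail1_c in the frame of bed between -0.108 and 0.108 m and z of rail1_c in the frame of bed between 0.003 and 0.014 m and x of rail2_c in the frame of bed between -0.08 and 0.08 m and y of rail2_c in the frame of bed between -0.108 and 0.108 m and z of rail2_c in the frame of bed between 0.003 and 0.014 m and x of rail3_c in the frame of bed between -0.08 and 0.08 m and y of rail3_c in the frame of bed between -0.108 and 0.108 m and z of rail3_c in the frame of bed between 0.003 and 0.014 m and x of rail4_c in the frame of bed between -0.08 and 0.08 m and y of rail4_c in the frame of bed between -0.108 and 0.108 m and z of rail4_c in the frame of bed between 0.003 and 0.014 m and value of joint crank above 9.42 rad).
3. the bed is at its unloading end (crank within 0.4 rad of its stop) with all rails flat on it (x of rail0_c in the frame of bed between -0.08 and 0.08 m and y of rail0_c in the frame of bed between -0.108 and 0.108 m and z of rail0_c in the frame of bed between 0.003 and 0.014 m and x of rail1_c in the frame of bed between -0.08 and 0.08 m and y of rail1_c in the frame of bed between -0.108 and 0.108 m and z of rail1_c in the frame of bed between 0.003 and 0.014 m and x of rail2_c in the frame of bed between -0.08 and 0.08 m and y of rail2_c in the frame of bed between -0.108 and 0.108 m and z of rail2_c in the frame of bed between 0.003 and 0.014 m and x of rail3_c in the frame of bed between -0.08 and 0.08 m and y of rail3_c in the frame of bed between -0.108 and 0.108 m and z of rail3_c in the frame of bed between 0.003 and 0.014 m and x of rail4_c in the frame of bed between -0.08 and 0.08 m and y of rail4_c in the frame of bed between -0.108 and 0.108 m and z of rail4_c in the frame of bed between 0.003 and 0.014 m and value of joint crank above 18.4496 rad), for 0.2 s.
At the end, for the whole second after the job is handed in: All rails at rest in a crosswise tower over the stripes, two per layer, odd one alone on top: each within 0.22 rad of its direction, centre 22-56 mm from the marks' centre across its length and within 22 mm along it, height within 5 mm; let go; crank within 0.6 rad of its end stop (((z of rail0_c in the frame of marks between 0.003 and 0.013 m and x of rail0_c in the frame of marks between -0.022 and 0.022 m and y of rail0_c in the frame of marks between 0.022 and 0.056 m and angle between the x axis of rail0_c and the x axis of marks, either way round below 0.22 rad) or (z of rail0_c in the frame of marks between 0.003 and 0.013 m and x of rail0_c in the frame of marks between -0.022 and 0.022 m and y of rail0_c in the frame of marks between -0.056 and -0.022 m and angle between the x axis of rail0_c and the x axis of marks, either way round below 0.22 rad) or (z of rail0_c in the frame of marks between 0.019 and 0.029 m and y of rail0_c in the frame of marks between -0.022 and 0.022 m and x of rail0_c in the frame of marks between 0.022 and 0.056 m and angle between the x axis of rail0_c and the y axis of marks, either way round below 0.22 rad) or (z of rail0_c in the frame of marks between 0.019 and 0.029 m and y of rail0_c in the frame of marks between -0.022 and 0.022 m and x of rail0_c in the frame of marks between -0.056 and -0.022 m and angle between the x axis of rail0_c and the y axis of marks, either way round below 0.22 rad) or (z of rail0_c in the frame of marks between 0.035 and 0.045 m and x of rail0_c in the frame of marks between -0.022 and 0.022 m and y of rail0_c in the frame of marks between 0.022 and 0.056 m and angle between the x axis of rail0_c and the x axis of marks, either way round below 0.22 rad) or (z of rail0_c in the frame of marks between 0.035 and 0.045 m and x of rail0_c in the frame of marks between -0.022 and 0.022 m and y of rail0_c in the frame of marks between -0.056 and -0.022 m and angle between the x axis of rail0_c and the x axis of marks, either way round below 0.22 rad)) and ((z of rail1_c in the frame of marks between 0.003 and 0.013 m and x of rail1_c in the frame of marks between -0.022 and 0.022 m and y of rail1_c in the frame of marks between 0.022 and 0.056 m and angle between the x axis of rail1_c and the x axis of marks, either way round below 0.22 rad) or (z of rail1_c in the frame of marks between 0.003 and 0.013 m and x of rail1_c in the frame of marks between -0.022 and 0.022 m and y of rail1_c in the frame of marks between -0.056 and -0.022 m and angle between the x axis of rail1_c and the x axis of marks, either way round below 0.22 rad) or (z of rail1_c in the frame of marks between 0.019 and 0.029 m and y of rail1_c in the frame of marks between -0.022 and 0.022 m and x of rail1_c in the frame of marks between 0.022 and 0.056 m and angle between the x axis of rail1_c and the y axis of marks, either way round below 0.22 rad) or (z of rail1_c in the frame of marks between 0.019 and 0.029 m and y of rail1_c in the frame of marks between -0.022 and 0.022 m and x of rail1_c in the frame of marks between -0.056 and -0.022 m and angle between the x axis of rail1_c and the y axis of marks, either way round below 0.22 rad) or (z of rail1_c in the frame of marks between 0.035 and 0.045 m and x of rail1_c in the frame of marks between -0.022 and 0.022 m and y of rail1_c in the frame of marks between 0.022 and 0.056 m and angle between the x axis of rail1_c and the x axis of marks, either way round below 0.22 rad) or (z of rail1_c in the frame of marks between 0.035 and 0.045 m and x of rail1_c in the frame of marks between -0.022 and 0.022 m and y of rail1_c in the frame of marks between -0.056 and -0.022 m and angle between the x axis of rail1_c and the x axis of marks, either way round below 0.22 rad)) and ((z of rail2_c in the frame of marks between 0.003 and 0.013 m and x of rail2_c in the frame of marks between -0.022 and 0.022 m and y of rail2_c in the frame of marks between 0.022 and 0.056 m and angle between the x axis of rail2_c and the x axis of marks, either way round below 0.22 rad) or (z of rail2_c in the frame of marks between 0.003 and 0.013 m and x of rail2_c in the frame of marks between -0.022 and 0.022 m and y of rail2_c in the frame of marks between -0.056 and -0.022 m and angle between the x axis of rail2_c and the x axis of marks, either way round below 0.22 rad) or (z of rail2_c in the frame of marks between 0.019 and 0.029 m and y of rail2_c in the frame of marks between -0.022 and 0.022 m and x of rail2_c in the frame of marks between 0.022 and 0.056 m and angle between the x axis of rail2_c and the y axis of marks, either way round below 0.22 rad) or (z of rail2_c in the frame of marks between 0.019 and 0.029 m and y of rail2_c in the frame of marks between -0.022 and 0.022 m and x of rail2_c in the frame of marks between -0.056 and -0.022 m and angle between the x axis of rail2_c and the y axis of marks, either way round below 0.22 rad) or (z of rail2_c in the frame of marks between 0.035 and 0.045 m and x of rail2_c in the frame of marks between -0.022 and 0.022 m and y of rail2_c in the frame of marks between 0.022 and 0.056 m and angle between the x axis of rail2_c and the x axis of marks, either way round below 0.22 rad) or (z of rail2_c in the frame of marks between 0.035 and 0.045 m and x of rail2_c in the frame of marks between -0.022 and 0.022 m and y of rail2_c in the frame of marks between -0.056 and -0.022 m and angle between the x axis of rail2_c and the x axis of marks, either way round below 0.22 rad)) and ((z of rail3_c in the frame of marks between 0.003 and 0.013 m and x of rail3_c in the frame of marks between -0.022 and 0.022 m and y of rail3_c in the frame of marks between 0.022 and 0.056 m and angle between the x axis of rail3_c and the x axis of marks, either way round below 0.22 rad) or (z of rail3_c in the frame of marks between 0.003 and 0.013 m and x of rail3_c in the frame of marks between -0.022 and 0.022 m and y of rail3_c in the frame of marks between -0.056 and -0.022 m and angle between the x axis of rail3_c and the x axis of marks, either way round below 0.22 rad) or (z of rail3_c in the frame of marks between 0.019 and 0.029 m and y of rail3_c in the frame of marks between -0.022 and 0.022 m and x of rail3_c in the frame of marks between 0.022 and 0.056 m and angle between the x axis of rail3_c and the y axis of marks, either way round below 0.22 rad) or (z of rail3_c in the frame of marks between 0.019 and 0.029 m and y of rail3_c in the frame of marks between -0.022 and 0.022 m and x of rail3_c in the frame of marks between -0.056 and -0.022 m and angle between the x axis of rail3_c and the y axis of marks, either way round below 0.22 rad) or (z of rail3_c in the frame of marks between 0.035 and 0.045 m and x of rail3_c in the frame of marks between -0.022 and 0.022 m and y of rail3_c in the frame of marks between 0.022 and 0.056 m and angle between the x axis of rail3_c and the x axis of marks, either way round below 0.22 rad) or (z of rail3_c in the frame of marks between 0.035 and 0.045 m and x of rail3_c in the frame of marks between -0.022 and 0.022 m and y of rail3_c in the frame of marks between -0.056 and -0.022 m and angle between the x axis of rail3_c and the x axis of marks, either way round below 0.22 rad)) and ((z of rail4_c in the frame of marks between 0.003 and 0.013 m and x of rail4_c in the frame of marks between -0.022 and 0.022 m and y of rail4_c in the frame of marks between 0.022 and 0.056 m and angle between the x axis of rail4_c and the x axis of marks, either way round below 0.22 rad) or (z of rail4_c in the frame of marks between 0.003 and 0.013 m and x of rail4_c in the frame of marks between -0.022 and 0.022 m and y of rail4_c in the frame of marks between -0.056 and -0.022 m and angle between the x axis of rail4_c and the x axis of marks, either way round below 0.22 rad) or (z of rail4_c in the frame of marks between 0.019 and 0.029 m and y of rail4_c in the frame of marks between -0.022 and 0.022 m and x of rail4_c in the frame of marks between 0.022 and 0.056 m and angle between the x axis of rail4_c and the y axis of marks, either way round below 0.22 rad) or (z of rail4_c in the frame of marks between 0.019 and 0.029 m and y of rail4_c in the frame of marks between -0.022 and 0.022 m and x of rail4_c in the frame of marks between -0.056 and -0.022 m and angle between the x axis of rail4_c and the y axis of marks, either way round below 0.22 rad) or (z of rail4_c in the frame of marks between 0.035 and 0.045 m and x of rail4_c in the frame of marks between -0.022 and 0.022 m and y of rail4_c in the frame of marks between 0.022 and 0.056 m and angle between the x axis of rail4_c and the x axis of marks, either way round below 0.22 rad) or (z of rail4_c in the frame of marks between 0.035 and 0.045 m and x of rail4_c in the frame of marks between -0.022 and 0.022 m and y of rail4_c in the frame of marks between -0.056 and -0.022 m and angle between the x axis of rail4_c and the x axis of marks, either way round below 0.22 rad)) and contact force between the fingers and rail0 below 0.2 N and contact force between the fingers and rail1 below 0.2 N and contact force between the fingers and rail2 below 0.2 N and contact force between the fingers and rail3 below 0.2 N and contact force between the fingers and rail4 below 0.2 N and linear speed of each of rail0, rail1, rail2, rail3, rail4 below 0.02 m/s and value of joint crank above 18.2496 rad); the robot touches nothing.
It fails at once if the crank is raced (faster than 4 rad/s) (velocity of joint crank above 4 rad/s).
It fails at once if the crank swings back (faster than 1.5 rad/s backwards) (velocity of joint crank below -1.5 rad/s).
It fails at once if a bystander is moved more than 30 mm (distance of any of tape, mug, wax, scissors, brayer, stamp from where it was at the start of the episode above 0.03 m).
Of rail0, rail1, rail2, rail3, rail4 only 3 to 5 are there at a start; the rules pass over those that are not, and their reading is None.
At some moment in a run one of rail0, rail1, rail2, rail3, rail4 may be knocked a few centimetres aside while the robot is not near it.
Once in a run the grip may slacken for a moment while it holds something.
It also fails if it takes over 210 s, if anything falls off the work surface, if the arm or the gripper's body presses on something with over 40 N, if the wrist force passes 120 N, or if a joint passes its speed limit or range.

### The arm

A 7-joint arm with a two-finger parallel gripper is mounted at the origin on the work surface. World frame = base frame: x ahead of the robot, y to its left, z up, the work surface at z = 0. Lengths are in m, angles in rad, forces in N, time in s.
With the tool pointing down it reaches from about 0.4 to 0.85 m from the base axis. Payload 10.4 kg.
Tool frame: the origin (TCP) lies between the finger pads; the fingertips stand 19 mm ahead of it and the grasp point (between the pads) is the TCP (ctrl.tips_ahead is the distance from the TCP to the fingertips, in m); z points along the fingers, y is the direction in which the jaws open and shut (so a half turn about z gives the same grasp; the last joint's range is limited). The gripper opens to 85 mm and grips with 20 to 120 N. Pads are 22 mm wide; open, the fingers measure 114 mm over their backs; the gripper's body (76 mm by 85 mm) begins 54 mm behind the grasp point. The pads swing forward as they close: fully open they stand 13 mm farther back than shut.
Start: joints at [-0.023, 0.332, -0.065, 1.46, 0.022, 1.35, -0.088], TCP at [0.625, 0, 0.25] pointing down, gripper open.
Joint ranges: [-2.6, 2.6], [-0.5, 2.12], [-1.47, 1.34], [0.16, 2.42], [-1.27, 4.41], [0.06, 2.06], [-2.6, 2.6]. Speed limits (rad/s): [2.22, 2.22, 2.79, 2.79, 3.14, 3.14, 3.14].

### API

Orientations are given as a unit quaternion [x, y, z, w].
In Python, from bench import ctrl gives the robot as it stands.
- The arm moves only by the tool apply_moves, never from a script. Its argument "deltas" is one flat list of numbers, 5 for each row, row after row: the shift along the tool's x, y, z in m, then the turn about the tool's z in degrees, then the closure in counts, from 0 (fully open) to 255 (shut). In form: [tx, ty, tz, yaw, claw, tx, ty, tz, yaw, claw, ...]. A call has 1 to 12 rows; each row is the pose to reach, as a shift and turn from the pose commanded when the call began, along the tool's axes at that moment; what a row does not reach only later rows make up. A row lasts 1/12 s, in which the tool goes at most 41.7 mm and 7.16 degrees, less where a joint would pass 70% of its speed; a pose out of reach is approached as far as the arm can. A call with a gripper value outside its range is refused whole. The fingers move at their own pace and stop on an object; "grip_force" is the grip in N (left out, the last holds). Time passes only in rows, so rows that repeat a pose let the fingers close. It gives the time, the measured TCP pose, the force and the opening at its end, in the units of the state.
- ctrl.state(): the state, without advancing time (a new reading comes with each control period).
- ctrl.capture(name): name is "scene" or "side" or "wrist"; returns a dict with "color" (420x560x3 uint8, blue, green, red), "vfov" (degrees; the focal length in pixels is half the picture's height over the tangent of half this angle, whatever the lens; pixels are square), "cx", "cy" (the principal point, pixels), "rvec" (rotation vector, rad) and "tvec" (3), from world to camera coordinates, as OpenCV has them; the wrist camera has in their place "hand_eye" (4x4, takes a point from camera to tool coordinates, whose origin is the TCP and whose axes are the flange's). Camera axes: x right, y down, z forward; pixel columns grow to the right and rows downward; lengths in m; the calibration is good to about 2 mm. The wrist camera is an equidistant fisheye: a pixel r from the principal point sees the ray r / f radians off the axis. A picture is of the moment at which its call begins: read the wrist's pose just before it. There is no depth.
- ctrl.hand_in(): hands the job in, once; it reports no verdict.
The state is a dict: "time": time; "joint_positions": joint angles; "qvel": joint speeds; "tau": joint torques, N m; "tcp_pos": TCP position; "tcp_rot": TCP orientation; "ft_force": force on the tool from outside, world axes, zero at the start; "ft_torque": the same for the moment, N m; "width": finger opening in m.
Only numpy, scipy, OpenCV 4.12 (cv2) and the standard library are available. Lean on these libraries where they do the work, as an engineer would, in place of code of your own. Each camera call takes 0.05 s, during which the arm holds its last target. There are 200 camera calls.

## Working session

There is one attempt and no reset: what is moved stays moved. The work goes in short steps, Python scripts to look and compute and a tool call to move; the robot and the scene stay as the last step left them, time stands still between calls to the robot, and variables do not carry over. Pictures are saved under pics/ and viewed, about 12 in all and at most 16, crops included, and the job is handed in when it is done.

Besides the shell and the picture viewer there is one more tool, called after ">>>" as a command line: name --argument value ..., lists and objects as JSON in quotes. apply_moves: Moves the arm, as the interface text tells. Its arguments: {"type":"object","properties":{"deltas":{"type":"array","items":{"type":"number"}},"grip_force":{"type":"number"}},"required":["deltas"]}

```bash
ls; mkdir -p pics; python3 - <<'E'
from bench import ctrl
import cv2
print(ctrl.state())
for n in ("scene","side","wrist"):
    c=ctrl.capture(n); cv2.imwrite(f"pics/{n}0.png",c["color"])
    print(n,{k:v for k,v in c.items() if k!="color"})
E
```

```text
pics
{'time': 0.0, 'joint_positions': array([-0.02261472,  0.33287059, -0.0647047 ,  1.46091505,  0.02155909,
        1.34990395, -0.08852029]), 'qvel': array([ 0.00091901, -0.00058594, -0.00166464,  0.00060098, -0.00067732,
       -0.00028181, -0.00038269]), 'tau': array([ 4.98105128e-04, -6.25449800e+01,  4.97091911e-02, -3.91610491e+01,
        1.63588714e-02,  9.83294769e-03, -6.01235030e-06]), 'tcp_pos': array([6.24659886e-01, 2.12030469e-05, 2.49529259e-01]), 'tcp_rot': array([ 7.07102963e-01,  7.07110251e-01, -5.04409939e-04, -4.88034296e-04]), 'ft_force': array([ 0.77542202, -0.42652451,  0.46505137]), 'ft_torque': array([0.00707956, 0.00309842, 0.01513133]), 'width': 0.08567770630416786}
scene {'vfov': 56.234561520834575, 'cx': 281.8460905878695, 'cy': 206.5360539195169, 'rvec': array([ 2.47774728,  0.57290147, -0.2024405 ]), 'tvec': array([-0.50511259, -0.09931362,  1.39473361])}
side {'vfov': 52.11376387488056, 'cx': 277.8081489526841, 'cy': 208.31628973671351, 'rvec': array([ 2.20753555, -0.61492332,  0.28895306]), 'tvec': array([-0.44413755,  0.28453361,  1.25617245])}
wrist {'vfov': 65.70646984690485, 'cx': 280.9670483301307, 'cy': 212.40997743063647, 'hand_eye': array([[ 3.95659681e-04, -9.60327808e-01, -2.78873348e-01,
         7.08389368e-02],
       [ 9.99999776e-01,  5.30451641e-04, -4.07883614e-04,
        -5.20660704e-04],
       [ 5.39630802e-04, -2.78873124e-01,  9.60327803e-01,
        -1.23777609e-01],
       [ 0.00000000e+00,  0.00000000e+00,  0.00000000e+00,
         1.00000000e+00]])}
```

View pics/scene0.png

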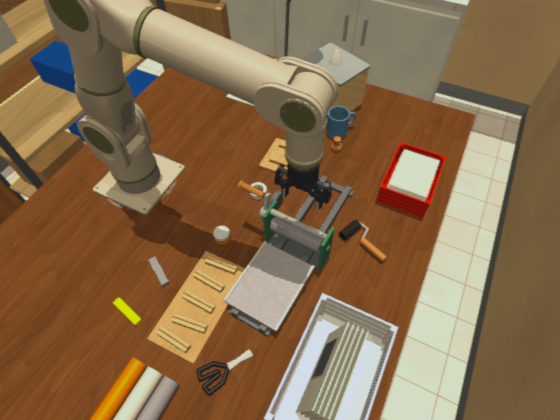

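View pics/side0.png

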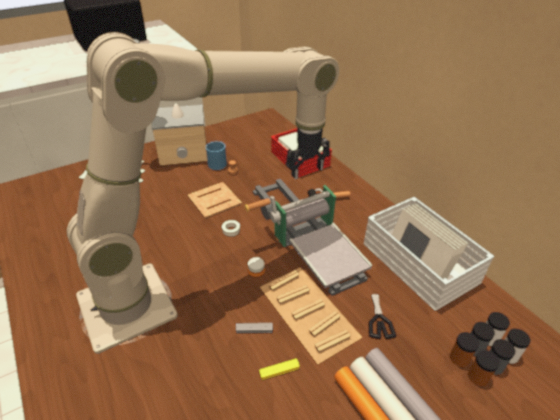

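Scene: five pale rails on the brown card at about (220,266), (208,280), (197,301), (188,324), (172,340). Look-alikes are the grey bar at (158,271) and the yellow bar at (127,311), and I won't touch either. The bed is at (270,285), the orange crank grip at (250,188), and the board at (285,155), partly hidden by the arm. In the side view the board is at (215,198), the rails run from (285,280) to (333,341), and the crank grip is at (262,204). Next is one close crop to check the choice.

```bash
cat > h.py <<'E'
import numpy as np, cv2
from bench import ctrl
from scipy.spatial.transform import Rotation as R
def K(c):
    f=210/np.tan(np.radians(c["vfov"]/2)); return np.array([[f,0,c["cx"]],[0,f,c["cy"]],[0,0,1]])
def ray(c,uv,pose=None):
    """origin, unit dirs (world)"""
    uv=np.atleast_2d(np.float64(uv)); k=K(c)
    d=np.c_[(uv[:,0]-k[0,2])/k[0,0],(uv[:,1]-k[1,2])/k[0,0],np.ones(len(uv))]
    if "rvec" in c:
        Rm=cv2.Rodrigues(c["rvec"])[0]; o=-Rm.T@c["tvec"]; d=d@Rm
    else:
        r=np.hypot(d[:,0],d[:,1])+1e-12
        d=np.c_[np.sin(r)*d[:,0]/r,np.sin(r)*d[:,1]/r,np.cos(r)]
        T=np.eye(4); T[:3,:3]=R.from_quat(pose[1]).as_matrix(); T[:3,3]=pose[0]; T=T@c["hand_eye"]
        o=T[:3,3]; d=d@T[:3,:3].T
    return o,d/np.linalg.norm(d,axis=1)[:,None]
def plane(c,uv,z,pose=None):
    o,d=ray(c,uv,pose); return o+d*((z-o[2])/d[:,2])[:,None]
def proj(c,P,pose=None):
    P=np.atleast_2d(np.float64(P)); k=K(c)
    if "rvec" in c: return cv2.projectPoints(P,c["rvec"],c["tvec"],k,None)[0][:,0]
    T=np.eye(4); T[:3,:3]=R.from_quat(pose[1]).as_matrix(); T[:3,3]=pose[0]; T=np.linalg.inv(T@c["hand_eye"])
    q=P@T[:3,:3].T+T[:3,3]; r=np.hypot(q[:,0],q[:,1])+1e-12; th=np.arctan2(r,q[:,2])
    return np.c_[k[0,2]+k[0,0]*th*q[:,0]/r,k[1,2]+k[0,0]*th*q[:,1]/r]
def tri(ca,ua,cb,ub):
    oa,da=ray(ca,ua); ob,db=ray(cb,ub); da,db=da[0],db[0]
    s=np.linalg.lstsq(np.c_[da,-db],ob-oa,rcond=None)[0]
    A,B=oa+s[0]*da,ob+s[1]*db; return (A+B)/2,np.linalg.norm(A-B)
E
python3 - <<'E'
from h import *
s=cv2.imread("pics/scene0.png"); d=cv2.imread("pics/side0.png"); w=cv2.imread("pics/wrist0.png")
a=cv2.resize(s[245:365,140:250],None,fx=3.6,fy=3.6,interpolation=cv2.INTER_CUBIC)   #396x432
b=cv2.resize(d[170:290,180:380],None,fx=2,fy=2,interpolation=cv2.INTER_CUBIC) #400x240
w2=cv2.resize(w,(400,300))
o=np.zeros((560,800,3),np.uint8); o[:432,:396]=a; o[:240,400:]=b; o[245:545,400:]=w2
cv2.imwrite("pics/crop0.png",o)
E
```

```text
(no output)
```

View pics/crop0.png

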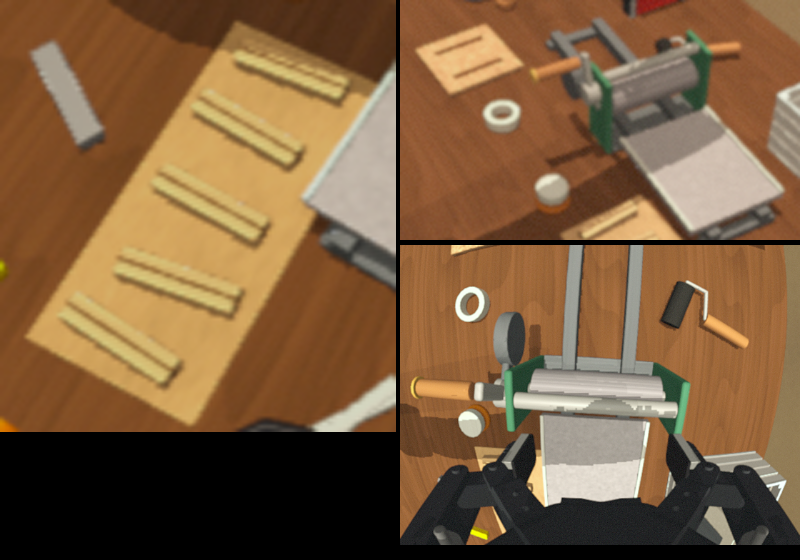

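Rails confirmed: five pale bars with a dark centre line, all on the card. The grey bar (crop 65,95) is off the card. Next I measure the rails, press, board and crank.

```bash
python3 - <<'E'
from h import *
out=[]
for n,pts in (("scene",[(220,266),(208,280),(197,301),(188,324),(172,340),(185,285),(205,315)]),("side",[(285,280),(293,296),(309,309),(325,324),(333,341),(300,325),(280,300)])):
    im=cv2.imread(f"pics/{n}0.png"); hsv=cv2.cvtColor(cv2.GaussianBlur(im,(3,3),0),cv2.COLOR_BGR2HSV)
    for p in pts: print(n,p,im[p[1],p[0]],hsv[p[1]-2:p[1]+3,p[0]-2:p[0]+3].reshape(-1,3).mean(0).round())
E
```

```text
scene (220, 266) [120 191 208] [ 21. 127. 181.]
scene (208, 280) [ 93 157 190] [ 20. 125. 197.]
scene (197, 301) [ 98 168 198] [ 21. 127. 195.]
scene (188, 324) [117 190 213] [ 21. 124. 194.]
scene (172, 340) [115 188 213] [ 21. 123. 198.]
scene (185, 285) [ 98 170 214] [ 18. 141. 207.]
scene (205, 315) [ 90 160 206] [ 18. 142. 207.]
side (285, 280) [140 201 233] [ 18. 114. 209.]
side (293, 296) [123 183 217] [ 18. 116. 200.]
side (309, 309) [137 198 233] [ 18. 113. 216.]
side (325, 324) [139 201 235] [ 18. 111. 218.]
side (333, 341) [140 202 235] [ 19. 109. 222.]
side (300, 325) [123 184 233] [ 17. 121. 233.]
side (280, 300) [137 198 230] [ 18. 117. 202.]
```

```bash
python3 - <<'E'
from h import *
c=ctrl.capture("scene"); s=ctrl.capture("side"); st=ctrl.state(); w=ctrl.capture("wrist"); pose=(st["tcp_pos"],st["tcp_rot"])
for p in [(220,266),(208,280),(197,301),(188,324),(172,340),(158,271)]: print("rail",plane(c,p,.019).round(3))
for p in [(285,280),(293,296),(309,309),(325,324),(333,341),(254,328)]: print("rail side",plane(s,p,.019).round(3))
sc=lambda x,y:(180+(x-400)/2,170+y/2)
for p in [(417,57),(475,25),(522,65),(460,92)]: print("board side",plane(s,sc(*p),.012).round(3))
for p in [(434,53),(480,37),(455,76),(502,60)]: print("stripe side",plane(s,sc(*p),.012).round(3))
for p in [(660,205),(725,107),(782,190),(722,232)]: print("bed side",plane(s,sc(*p),.045).round(3))
wc=lambda x,y:((x-400)*1.4,(y-245)*1.4)
for p in [(541,416),(649,420)]: print("bed wrist",plane(w,wc(*p),.045,pose).round(3))
for p in [(505,375),(682,372),(512,430),(682,430)]: print("plates wrist .15",plane(w,wc(*p),.150,pose).round(3))
print("grip wrist", [plane(w,wc(*p),z,pose).round(3) for p in [(413,388),(475,392)] for z in (.15,.18)])
print("grip tri",tri(c,(250,188),s,sc(556,70)))
E
```

```text
rail [[ 0.445 -0.175  0.019]]
rail [[ 0.437 -0.229  0.019]]
rail [[ 0.444 -0.297  0.019]]
rail [[ 0.458 -0.363  0.019]]
rail [[ 0.444 -0.418  0.019]]
rail [[ 0.288 -0.27   0.019]]
rail side [[ 0.441 -0.171  0.019]]
rail side [[ 0.429 -0.235  0.019]]
rail side [[ 0.443 -0.298  0.019]]
rail side [[ 0.453 -0.362  0.019]]
rail side [[ 0.439 -0.416  0.019]]
rail side [[ 0.278 -0.272  0.019]]
board side [[0.343 0.357 0.012]]
board side [[0.479 0.392 0.012]]
board side [[0.501 0.234 0.012]]
board side [[0.371 0.224 0.012]]
stripe side [[0.375 0.352 0.012]]
stripe side [[0.471 0.352 0.012]]
stripe side [[0.381 0.269 0.012]]
stripe side [[0.476 0.267 0.012]]
bed side [[ 0.509 -0.204  0.045]]
bed side [[ 0.729 -0.08   0.045]]
bed side [[ 0.687 -0.276  0.045]]
bed side [[ 0.557 -0.294  0.045]]
bed wrist [[ 0.532 -0.056  0.045]]
bed wrist [[ 0.699 -0.062  0.045]]
plates wrist .15 [[0.525 0.029 0.15 ]]
plates wrist .15 [[0.707 0.032 0.15 ]]
plates wrist .15 [[ 0.526 -0.033  0.15 ]]
plates wrist .15 [[ 0.714 -0.032  0.15 ]]
grip wrist [array([[0.383, 0.017, 0.15 ]]), array([[0.416, 0.025, 0.18 ]]), array([[0.485, 0.011, 0.15 ]]), array([[0.504, 0.019, 0.18 ]])]
grip tri (array([0.45555011, 0.016938  , 0.1772229 ]), np.float64(0.003928825398877393))
```

>>> apply_moves --deltas '[-0.04, -0.014, -0.02, -7, 0, -0.08, -0.028, -0.04, -14, 0, -0.12, -0.042, -0.06, -21, 0, -0.16, -0.056, -0.08, -28, 0, -0.2, -0.07, -0.1, -35, 0, -0.24, -0.085, -0.1, -42, 0, -0.27, -0.1, -0.1, -49, 0, -0.295, -0.105, -0.1, -56, 0, -0.295, -0.105, -0.1, -63, 0, -0.295, -0.105, -0.1, -70, 0, -0.295, -0.105, -0.1, -77, 0, -0.295, -0.105, -0.1, -84, 0]'

```text
time: 1.3
tcp_pos: [0.5198, -0.2954, 0.3502]
tcp_rot: [0.056, 0.998, 0.0, -0.0]
ft_force: [-0.2, 0.7, -0.6]
width: 0.0855
```

>>> apply_moves --deltas '[0, 0, 0, -6, 120, 0, 0, 0, -6, 120, 0, 0, 0, -6, 120]'

```text
time: 1.55
tcp_pos: [0.52, -0.295, 0.3503]
tcp_rot: [0.008, 1.0, 0.0, 0.0]
ft_force: [0.2, -0.1, 0.6]
width: 0.0517
```

```bash
python3 - <<'E'
from h import *
import pickle
print(ctrl.tips_ahead)
st=ctrl.state(); c=ctrl.capture("wrist"); pickle.dump((st,c),open("w1.pkl","wb"))
print(st["time"],st["tcp_pos"],R.from_quat(st["tcp_rot"]).as_matrix().round(3),st["width"],st["joint_positions"].round(2))
cv2.imwrite("pics/w1.png",c["color"])
E
```

```text
0.019
1.55 [ 0.51996742 -0.29502285  0.35028142] [[-1.     0.016  0.   ]
 [ 0.016  1.     0.   ]
 [-0.     0.    -1.   ]] 0.05168521927988954 [ 0.48  0.24 -0.04  1.37  0.01  1.53  1.99]
```

View pics/w1.png

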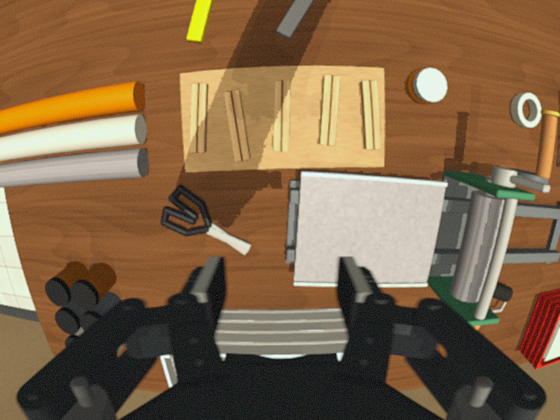

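The wrist view shows the rails at (199,118), (237,126), (281,116), (330,110) and (371,115). The bed corners are near (301,172), (446,182), (435,285) and (297,287).

```bash
cat >> h.py <<'E'
def rails(c,pose,z,roi,thr=.85,show=None,amin=150):
    """pale rails by G/R ratio; returns list of (x,y,yaw,length,width) at plane z; roi=(u0,v0,u1,v1)"""
    im=cv2.GaussianBlur(c["color"],(3,3),0).astype(float); u0,v0,u1,v1=roi
    g=im[...,1]/(im[...,2]+1); b=im[...,0]/(im[...,2]+1); m=((g>thr)&(b<.75)&(im[...,2]>60)).astype(np.uint8)*255
    k=np.zeros_like(m); k[v0:v1,u0:u1]=m[v0:v1,u0:u1]; k=cv2.morphologyEx(k,cv2.MORPH_CLOSE,np.ones((5,5),np.uint8)); k=cv2.morphologyEx(k,cv2.MORPH_OPEN,np.ones((3,3),np.uint8))
    if show: cv2.imwrite(show,k)
    out=[]
    for q in cv2.findContours(k,cv2.RETR_EXTERNAL,cv2.CHAIN_APPROX_NONE)[0]:
        if cv2.contourArea(q)<amin: continue
        P=plane(c,q[:,0],z,pose)[:,:2]; (x,y),(w,h),a=cv2.minAreaRect((P*1000).astype(np.float32))
        if w<h: w,h,a=h,w,a-90
        out.append((x/1000,y/1000,(a+90)%180-90,w,h))
    return out
E
python3 - <<'E'
from h import *
import pickle
st,c=pickle.load(open("w1.pkl","rb")); pose=(st["tcp_pos"],st["tcp_rot"])
for p in [(199,118),(239,130),(281,100),(260,120),(210,90)]: im=c["color"][p[1],p[0]].astype(float); print(p,im,im[1]/im[2],im[0]/im[2])
for r in rails(c,pose,.019,(182,65,386,172),show="pics/m1.png"): print(np.round(r,3))
print("bed",plane(c,[(301,172),(446,182),(435,285),(297,287)],.047,pose).round(4))
E
```

```text
(199, 118) [140. 208. 230.] 0.9043478260869565 0.6086956521739131
(239, 130) [ 96. 148. 187.] 0.7914438502673797 0.5133689839572193
(281, 100) [ 50.  80. 118.] 0.6779661016949152 0.423728813559322
(260, 120) [ 77. 129. 168.] 0.7678571428571429 0.4583333333333333
(210, 90) [130. 197. 235.] 0.8382978723404255 0.5531914893617021
[ 0.45  -0.294 -1.06  82.875 22.145]
[ 0.438 -0.165  4.259 99.475 23.216]
[ 0.428 -0.411 -3.507 90.654 23.527]
[  0.445  -0.226   0.899 123.575  41.435]
bed [[ 0.5172 -0.268   0.047 ]
 [ 0.5303 -0.0536  0.047 ]
 [ 0.6997 -0.0468  0.047 ]
 [ 0.6893 -0.2733  0.047 ]]
```

```bash
python3 - <<'E'
from h import *
import pickle
st,c=pickle.load(open("w1.pkl","rb")); im=c["color"]
a=cv2.resize(im[60:180,180:390],(800,457),interpolation=cv2.INTER_CUBIC); m=cv2.imread("pics/m1.png")[60:180,180:390]
o=np.zeros((600,800,3),np.uint8); o[:457]=a; o[457:577,:210]=m
b=im[150:310,420:560]; o[457:600,300:300+140]=b[:143]
cv2.imwrite("pics/m1v.png",o)
E
```

```text
(no output)
```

View pics/m1v.png

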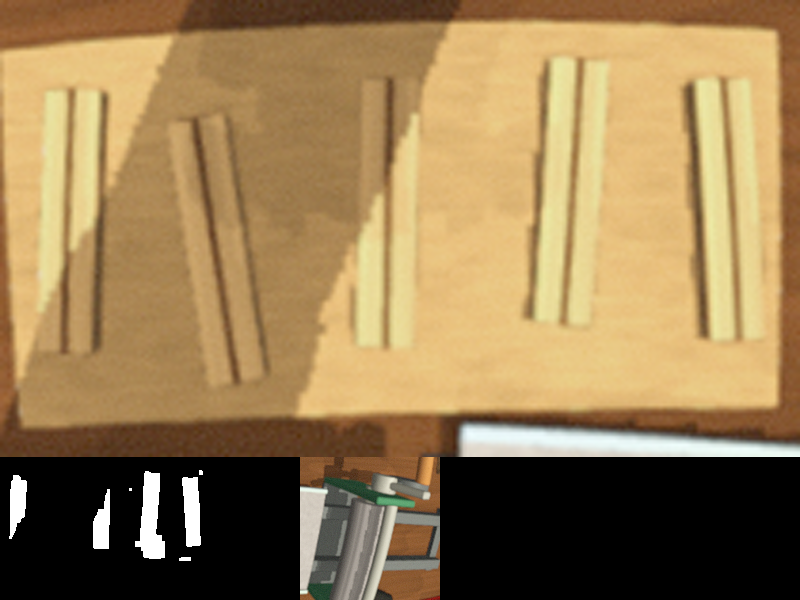

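```bash
python3 - <<'E'
from h import *
import pickle
st,c=pickle.load(open("w1.pkl","rb")); pose=(st["tcp_pos"],st["tcp_rot"]); s=800/210
for a,b in [((73,90),(67,352)),((197,118),(236,382)),((390,78),(386,348)),((579,60),(563,324)),((723,78),(738,340))]:
    P=plane(c,[(180+a[0]/s,60+a[1]/s),(180+b[0]/s,60+b[1]/s)],.019,pose); d=P[1]-P[0]
    print(P.mean(0).round(4),"len",np.linalg.norm(d).round(4),"yaw",np.degrees(np.arctan2(d[1],d[0])).round(1))
# bed by lip lines: bright low-saturation mask
im=c["color"]; hsv=cv2.cvtColor(im,cv2.COLOR_BGR2HSV); m=((hsv[...,1]<45)&(hsv[...,2]>140)).astype(np.uint8)*255; k=np.zeros_like(m); k[160:300,280:455]=m[160:300,280:455]
k=cv2.morphologyEx(k,cv2.MORPH_OPEN,np.ones((5,5),np.uint8)); q=max(cv2.findContours(k,0,1)[0],key=cv2.contourArea)
P=plane(c,q[:,0],.047,pose)[:,:2]; r=cv2.minAreaRect((P*1000).astype(np.float32)); print(r, cv2.boundingRect(q)); print(cv2.boxPoints(r).round(0).tolist())
E
```

```text
[ 0.4406 -0.4102  0.019 ] len 0.0986 yaw -3.5
[ 0.4542 -0.3552  0.019 ] len 0.0991 yaw 6.7
[ 0.4422 -0.2922  0.019 ] len 0.0996 yaw -1.7
[ 0.4344 -0.2252  0.019 ] len 0.0985 yaw -3.7
[ 0.4392 -0.1644  0.019 ] len 0.0992 yaw 3.9
((608.0914306640625, -163.25460815429688), (221.44644165039062, 171.01455688476562), 86.24935150146484) (294, 172, 153, 115)
[[516.0, -268.0], [686.0, -279.0], [701.0, -58.0], [530.0, -47.0]]
```

```bash
cat > plan.py <<'E'
import numpy as np
def plan(cur,wps):
    """cur=(x,y,z,psi,claw); wps=(x,y,z,psi,claw,n): n evenly spaced rows. psi: world angle of the jaw-plane line, deg. Prints calls of <=12 rows."""
    rows=[]; p=np.array(cur,float)
    for w in wps:
        q=np.array(w[:5],float); n=w[5]
        for i in range(1,n+1):
            r=p+(q-p)*i/n; r[4]=q[4]; rows.append(r)
        p=q
    b=np.array(cur,float)
    for i in range(0,len(rows),12):
        f=np.radians(180+b[3]); X=np.array([np.cos(f),np.sin(f)]); Y=np.array([np.sin(f),-np.cos(f)]); out=[]
        for r in rows[i:i+12]:
            d=r-b; out+=[round(float(d[:2]@X),4),round(float(d[:2]@Y),4),round(float(-d[2]),4),round(float(-d[3]),1),int(r[4])]
        print(len(out)//5,str([v if v else 0 for v in out]))
        last=out[-5:]; s=last; nb=b.copy(); nb[:2]+=s[0]*X+s[1]*Y; nb[2]-=s[2]; nb[3]-=s[3]; nb[4]=s[4]; b=nb
    print("end",b.round(4).tolist())
def pickplace(cur,pk,pl,zp=.026,zl=.0695,hi=.12,op=170):
    px,py,pa=pk; lx,ly,la=pl; n=max(8,int(np.ceil(max(abs(cur[3]-pa)/6.5,np.hypot(cur[0]-px,cur[1]-py)/.033)))); m=max(8,int(np.ceil(max(abs(la-pa)/6.5,np.hypot(lx-px,ly-py)/.03))))
    plan(cur,[(px,py,max(zp+.05,.085),pa,op,n),(px,py,zp,pa,op,4),(px,py,zp,pa,op,1),(px,py,zp,pa,255,5),(px,py,hi,pa,255,4),(lx,ly,hi,la,255,m),(lx,ly,zl,la,255,4),(lx,ly,zl,la,255,2),(lx,ly,zl,la,op,4),(lx,ly,hi,la,op,3)])
E
python3 -c "
from plan import *
pickplace((.52,-.295,.3503,0,120),(.4392,-.1644,3.9),(.5824,-.1082,-93.6))"
```

```text
12 [0.0101, 0.0163, 0.0332, -0.5, 170, 0.0202, 0.0327, 0.0663, -1.0, 170, 0.0303, 0.049, 0.0995, -1.5, 170, 0.0404, 0.0653, 0.1326, -1.9, 170, 0.0505, 0.0816, 0.1658, -2.4, 170, 0.0606, 0.0979, 0.199, -2.9, 170, 0.0707, 0.1143, 0.2321, -3.4, 170, 0.0808, 0.1306, 0.2653, -3.9, 170, 0.0808, 0.1306, 0.2801, -3.9, 170, 0.0808, 0.1306, 0.2948, -3.9, 170, 0.0808, 0.1306, 0.3095, -3.9, 170, 0.0808, 0.1306, 0.3243, -3.9, 170]
12 [0, 0, 0, 0, 170, 0, 0, 0, 0, 255, 0, 0, 0, 0, 255, 0, 0, 0, 0, 255, 0, 0, 0, 0, 255, 0, 0, 0, 0, 255, 0, 0, -0.0235, 0, 255, 0, 0, -0.047, 0, 255, 0, 0, -0.0705, 0, 255, 0, 0, -0.094, 0, 255, -0.0098, 0.0031, -0.094, 6.5, 255, -0.0196, 0.0062, -0.094, 13.0, 255]
12 [-0.0088, 0.0052, 0, 6.5, 255, -0.0176, 0.0104, 0, 13.0, 255, -0.0265, 0.0156, 0, 19.5, 255, -0.0353, 0.0208, 0, 26.0, 255, -0.0441, 0.026, 0, 32.5, 255, -0.053, 0.0312, 0, 39.0, 255, -0.0618, 0.0364, 0, 45.5, 255, -0.0706, 0.0416, 0, 52.0, 255, -0.0795, 0.0469, 0, 58.5, 255, -0.0883, 0.0521, 0, 65.0, 255, -0.0971, 0.0573, 0, 71.5, 255, -0.106, 0.0625, 0, 78.0, 255]
12 [0.0032, 0.0097, 0, 6.5, 255, 0.0032, 0.0097, 0.0126, 6.5, 255, 0.0032, 0.0097, 0.0253, 6.5, 255, 0.0032, 0.0097, 0.0379, 6.5, 255, 0.0032, 0.0097, 0.0505, 6.5, 255, 0.0032, 0.0097, 0.0505, 6.5, 255, 0.0032, 0.0097, 0.0505, 6.5, 255, 0.0032, 0.0097, 0.0505, 6.5, 170, 0.0032, 0.0097, 0.0505, 6.5, 170, 0.0032, 0.0097, 0.0505, 6.5, 170, 0.0032, 0.0097, 0.0505, 6.5, 170, 0.0032, 0.0097, 0.0337, 6.5, 170]
2 [0, 0, -0.0169, 0, 170, 0, 0, -0.0337, 0, 170]
end [0.5824, -0.1082, 0.12, -93.6, 170.0]
```

>>> apply_moves --deltas '[0.02, 0.033, 0.066, -1, 170, 0.04, 0.065, 0.133, -2, 170, 0.06, 0.098, 0.199, -3, 170, 0.081, 0.1305, 0.265, -4, 170, 0.081, 0.1305, 0.265, -4, 170, 0.081, 0.1305, 0.265, -4, 170, 0.081, 0.1305, 0.265, -4, 170, 0.081, 0.1305, 0.265, -4, 170, 0.081, 0.1305, 0.265, -4, 170, 0.081, 0.1305, 0.265, -4, 170]' --grip_force 50

```text
time: 2.43
tcp_pos: [0.4408, -0.1636, 0.0856]
tcp_rot: [-0.028, 1.0, -0.0, -0.0]
ft_force: [0.4, 0.5, 1.5]
width: 0.0282
```

>>> apply_moves --deltas '[0, 0, 0.02, 0, 170, 0, 0, 0.04, 0, 170, 0, 0, 0.059, 0, 170, 0, 0, 0.059, 0, 170, 0, 0, 0.059, 0, 255, 0, 0, 0.059, 0, 255, 0, 0, 0.059, 0, 255, 0, 0, 0.059, 0, 255, 0, 0, 0.03, 0, 255, 0, 0, 0.0, 0, 255, 0, 0, -0.035, 0, 255]'

```text
time: 3.35
tcp_pos: [0.4399, -0.1633, 0.1214]
tcp_rot: [-0.029, 1.0, 0.0, -0.001]
ft_force: [0.9, 0.5, 0.0]
width: 0.0204
```

```bash
python3 - <<'E'
from h import *
st=ctrl.state(); c=ctrl.capture("wrist")
print(st["time"],st["tcp_pos"],R.from_quat(st["tcp_rot"]).as_matrix()[:2,0],st["width"],st["ft_force"],st["joint_positions"].round(2))
cv2.imwrite("pics/w2.png",c["color"])
E
```

```text
3.35 [ 0.43993575 -0.16328078  0.12135317] [-0.9983467  -0.05746671] 0.020391537288778572 [0.94839589 0.53643887 0.04273975] [ 0.39  0.12 -0.14  2.01  0.02  1.02  1.87]
```

View pics/w2.png

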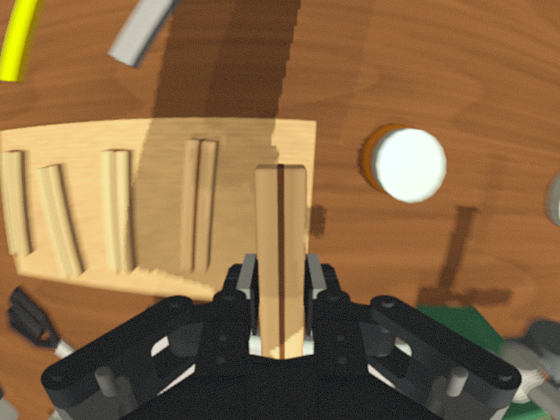

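>>> apply_moves --deltas '[-0.012, 0.004, 0, 7, 255, -0.025, 0.008, 0, 14, 255, -0.037, 0.012, 0, 21, 255, -0.049, 0.015, 0, 28, 255, -0.061, 0.019, 0, 35, 255, -0.074, 0.023, 0, 42, 255, -0.086, 0.027, 0, 49, 255, -0.098, 0.031, 0, 56, 255, -0.11, 0.035, 0, 63, 255, -0.123, 0.039, 0, 70, 255, -0.135, 0.043, 0, 77, 255, -0.147, 0.046, 0, 80, 255]'

```text
time: 4.4
tcp_pos: [0.5856, -0.1087, 0.121]
tcp_rot: [0.623, 0.782, 0.0, 0.0]
ft_force: [1.1, -0.1, 0.6]
width: 0.0202
```

>>> apply_moves --deltas '[0, 0, 0, 6, 255, 0, 0, 0, 12, 255, 0, 0, 0, 17.6, 255, 0, 0, 0.017, 17.6, 255, 0, 0, 0.034, 17.6, 255, 0, 0, 0.05, 17.6, 255, 0, 0, 0.0505, 17.6, 255, 0, 0, 0.0505, 17.6, 255, 0, 0, 0.0505, 17.6, 150, 0, 0, 0.0505, 17.6, 150, 0, 0, 0.0505, 17.6, 150, 0, 0, 0.025, 17.6, 150]'

```text
time: 5.4
tcp_pos: [0.5821, -0.1087, 0.0917]
tcp_rot: [0.733, 0.68, -0.002, -0.003]
ft_force: [0.9, -0.6, -1.4]
width: 0.0349
```

```bash
python3 - <<'E'
from h import *
st=ctrl.state(); print(st["tcp_pos"],R.from_quat(st["tcp_rot"]).as_matrix()[:2,0],st["width"])
from plan import *
plan((.5824,-.1082,.0945,-93.6,150),[(.4344,-.2252,.085,-3.7,150,13)])
plan((.4344,-.2252,.12,-3.7,255),[(.6423,-.112,.12,-93.6,255,1)])
E
```

```text
[ 0.58205134 -0.10871975  0.09167462] [0.07490083 0.99719094] 0.03485950906691548
12 [-0.0097, -0.0108, 0.0007, -6.9, 150, -0.0194, -0.0216, 0.0015, -13.8, 150, -0.0291, -0.0324, 0.0022, -20.7, 150, -0.0388, -0.0432, 0.0029, -27.7, 150, -0.0485, -0.054, 0.0037, -34.6, 150, -0.0582, -0.0648, 0.0044, -41.5, 150, -0.0679, -0.0756, 0.0051, -48.4, 150, -0.0776, -0.0864, 0.0058, -55.3, 150, -0.0873, -0.0972, 0.0066, -62.2, 150, -0.097, -0.108, 0.0073, -69.2, 150, -0.1067, -0.1188, 0.008, -76.1, 150, -0.1164, -0.1296, 0.0088, -83.0, 150]
1 [0.0095, -0.0109, 0.0007, -6.9, 150]
end [0.4344, -0.2252, 0.085, -3.7, 150.0]
1 [-0.2002, 0.1264, 0, 89.9, 255]
end [0.6423, -0.112, 0.12, -93.6, 255.0]
```

>>> apply_moves --deltas '[0, 0, -0.0155, -6, 150, -0.0115, -0.013, -0.0155, -13, 150, -0.023, -0.0255, -0.0155, -20, 150, -0.0345, -0.038, -0.0155, -27, 150, -0.046, -0.051, -0.0155, -34, 150, -0.057, -0.064, -0.0155, -41, 150, -0.0685, -0.0765, -0.0155, -48, 150, -0.08, -0.089, -0.0155, -55, 150, -0.0915, -0.102, -0.0155, -62, 150, -0.103, -0.115, -0.0155, -69, 150, -0.1145, -0.128, -0.0155, -76, 150, -0.126, -0.1405, -0.0155, -83, 150]'

```text
time: 6.4
tcp_pos: [0.4345, -0.2248, 0.1113]
tcp_rot: [0.096, 0.995, -0.0, 0.0]
ft_force: [-0.5, -0.8, 0.2]
width: 0.0352
```

>>> apply_moves --deltas '[0, 0, 0, -4, 150, 0, 0, 0.02, -6.9, 150, 0, 0, 0.05, -6.9, 150, 0, 0, 0.075, -6.9, 150, 0, 0, 0.084, -6.9, 150, 0, 0, 0.084, -6.9, 255, 0, 0, 0.084, -6.9, 255, 0, 0, 0.084, -6.9, 255, 0, 0, 0.084, -6.9, 255, 0, 0, 0.05, -6.9, 255, 0, 0, 0.02, -6.9, 255, 0, 0, -0.01, -6.9, 255]'

```text
time: 7.4
tcp_pos: [0.4353, -0.2242, 0.1231]
tcp_rot: [0.038, 0.999, -0.0, 0.001]
ft_force: [1.0, -0.4, 0.1]
width: 0.0203
```

>>> apply_moves --deltas '[-0.015, 0.0105, 0, 7, 255, -0.033, 0.021, 0, 14, 255, -0.05, 0.0315, 0, 21, 255, -0.067, 0.042, 0, 28, 255, -0.083, 0.0525, 0, 35, 255, -0.1, 0.063, 0, 42, 255, -0.117, 0.074, 0, 49, 255, -0.133, 0.084, 0, 56, 255, -0.15, 0.095, 0, 63, 255, -0.167, 0.105, 0, 70, 255, -0.184, 0.116, 0, 77, 255, -0.2, 0.1265, 0, 82, 255]'

```text
time: 8.4
tcp_pos: [0.6456, -0.1128, 0.1221]
tcp_rot: [0.687, 0.727, 0.001, 0.001]
ft_force: [0.7, 0.6, 0.1]
width: 0.0206
```

>>> apply_moves --deltas '[0, 0, 0, 5, 255, 0, 0, 0, 7.9, 255, 0, 0, 0.017, 7.9, 255, 0, 0, 0.034, 7.9, 255, 0, 0, 0.0505, 7.9, 255, 0, 0, 0.0505, 7.9, 255, 0, 0, 0.0505, 7.9, 255, 0, 0, 0.0505, 7.9, 150, 0, 0, 0.0505, 7.9, 150, 0, 0, 0.0505, 7.9, 150, 0, 0, 0.025, 7.9, 150, 0, 0, 0, 7.9, 150]'

```text
time: 9.4
tcp_pos: [0.6433, -0.1133, 0.1205]
tcp_rot: [0.733, 0.68, -0.001, -0.001]
ft_force: [0.1, -0.1, 1.0]
width: 0.0352
```

```bash
python3 - <<'E'
from h import *
st=ctrl.state(); print(st["tcp_pos"],R.from_quat(st["tcp_rot"]).as_matrix()[:2,0],st["width"])
c=ctrl.capture("wrist")
cv2.imwrite("pics/w3.png",c["color"])
from plan import *
cur=(.6423,-.112,.12,-93.6,150)
for r,s in [((.4422,-.2922,-1.7),(.5578,-.2129,-93.6)),((.4542,-.3552,6.7),(.6057,-.2159,-93.6)),((.4406,-.4102,-3.5),(.6536,-.2189,-93.6))]:
    plan(cur,[(r[0],r[1],.12,r[2],150,1)]); plan((r[0],r[1],.12,r[2],255),[(s[0],s[1],.12,s[2],255,1)]); cur=(s[0],s[1],.12,s[2],150)
E
```

```text
[ 0.64328541 -0.11325418  0.12051059] [0.07495539 0.99718687] 0.035226354511719855
1 [-0.1924, -0.1884, 0, -91.9, 150]
end [0.4422, -0.2922, 0.12, -1.7, 150.0]
1 [-0.1132, 0.0827, 0, 91.9, 255]
end [0.5578, -0.2129, 0.12, -93.6, 255.0]
1 [-0.1485, -0.0945, 0, -100.3, 150]
end [0.4542, -0.3552, 0.12, 6.7, 150.0]
1 [-0.1667, 0.1207, 0, 100.3, 255]
end [0.6057, -0.2159, 0.12, -93.6, 255.0]
1 [-0.2043, -0.1526, 0, -90.1, 150]
end [0.4406, -0.4102, 0.12, -3.5, 150.0]
1 [-0.2009, 0.2039, 0, 90.1, 255]
end [0.6536, -0.2189, 0.12, -93.6, 255.0]
```

View pics/w3.png

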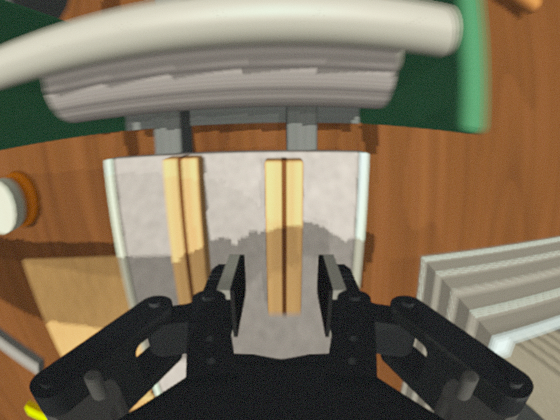

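Two rails lie flat on the bed inside the lips, at (185,230) and (284,235). Now rail 3.

>>> apply_moves --deltas '[-0.016, -0.0157, 0, -7, 150, -0.032, -0.0314, 0, -14, 150, -0.048, -0.047, 0, -21, 150, -0.064, -0.063, 0, -28, 150, -0.08, -0.078, 0, -35, 150, -0.096, -0.094, 0, -42, 150, -0.112, -0.11, 0, -49, 150, -0.128, -0.1255, 0, -56, 150, -0.144, -0.141, 0, -63, 150, -0.16, -0.157, 0, -70, 150, -0.1765, -0.1725, 0, -77, 150, -0.1925, -0.1885, 0, -84, 150]'

```text
time: 10.45
tcp_pos: [0.4412, -0.2921, 0.1214]
tcp_rot: [0.087, 0.996, -0.0, 0.001]
ft_force: [0.3, -0.4, 0.3]
width: 0.0351
```

>>> apply_moves --deltas '[0, 0, 0, -5, 150, 0, 0, 0.025, -7.9, 150, 0, 0, 0.055, -7.9, 150, 0, 0, 0.085, -7.9, 150, 0, 0, 0.094, -7.9, 150, 0, 0, 0.094, -7.9, 255, 0, 0, 0.094, -7.9, 255, 0, 0, 0.094, -7.9, 255, 0, 0, 0.094, -7.9, 255, 0, 0, 0.06, -7.9, 255, 0, 0, 0.03, -7.9, 255, 0, 0, 0, -7.9, 255]'

```text
time: 11.45
tcp_pos: [0.4421, -0.2913, 0.1233]
tcp_rot: [0.021, 1.0, -0.0, 0.001]
ft_force: [1.0, -0.1, -0.1]
width: 0.0204
```

>>> apply_moves --deltas '[-0.0095, 0.007, 0, 7, 255, -0.019, 0.014, 0, 14, 255, -0.0285, 0.021, 0, 21, 255, -0.038, 0.028, 0, 28, 255, -0.047, 0.035, 0, 35, 255, -0.0565, 0.042, 0, 42, 255, -0.066, 0.049, 0, 49, 255, -0.0755, 0.0565, 0, 56, 255, -0.085, 0.0635, 0, 63, 255, -0.0945, 0.0705, 0, 70, 255, -0.104, 0.0775, 0, 77, 255, -0.1135, 0.0845, 0, 84, 255]'

```text
time: 12.45
tcp_pos: [0.5598, -0.2113, 0.1223]
tcp_rot: [0.687, 0.727, 0.001, 0.001]
ft_force: [0.7, -0.1, -0.1]
width: 0.0208
```

>>> apply_moves --deltas '[0, 0, 0, 5, 255, 0, 0, 0, 7.9, 255, 0, 0, 0.017, 7.9, 255, 0, 0, 0.034, 7.9, 255, 0, 0, 0.0505, 7.9, 255, 0, 0, 0.0505, 7.9, 255, 0, 0, 0.0505, 7.9, 255, 0, 0, 0.0505, 7.9, 150, 0, 0, 0.0505, 7.9, 150, 0, 0, 0.0505, 7.9, 150, 0, 0, 0.025, 7.9, 150, 0, 0, 0, 7.9, 150]'

```text
time: 13.45
tcp_pos: [0.558, -0.2113, 0.1209]
tcp_rot: [0.733, 0.68, -0.001, -0.001]
ft_force: [0.8, -0.5, 1.7]
width: 0.0353
```

```bash
python3 - <<'E'
from h import *
st=ctrl.state(); print(st["tcp_pos"],R.from_quat(st["tcp_rot"]).as_matrix()[:2,0],st["width"])
from plan import *
cur=(.558,-.211,.12,-93.6,150)
for r,s in [((.4542,-.3552,6.7),(.606,-.214,-93.6)),((.4406,-.4102,-3.5),(.654,-.217,-93.6))]:
    plan(cur,[(r[0],r[1],.12,r[2],150,1)]); plan((r[0],r[1],.12,r[2],255),[(s[0],s[1],.12,s[2],255,1)]); cur=(s[0],s[1],.12,s[2],150)
E
```

```text
[ 0.55797324 -0.21131984  0.12089416] [0.07499562 0.99718372] 0.03526005679327137
1 [-0.1504, -0.0945, 0, -100.3, 150]
end [0.4542, -0.3552, 0.12, 6.7, 150.0]
1 [-0.1672, 0.1225, 0, 100.3, 255]
end [0.606, -0.214, 0.12, -93.6, 255.0]
1 [-0.2062, -0.1528, 0, -90.1, 150]
end [0.4406, -0.4102, 0.12, -3.5, 150.0]
1 [-0.2012, 0.2059, 0, 90.1, 255]
end [0.654, -0.217, 0.12, -93.6, 255.0]
```

>>> apply_moves --deltas '[-0.0125, -0.008, 0, -7, 150, -0.025, -0.016, 0, -14, 150, -0.0375, -0.0235, 0, -21, 150, -0.05, -0.0315, 0, -28, 150, -0.0625, -0.0395, 0, -35, 150, -0.075, -0.0475, 0, -42, 150, -0.0875, -0.055, 0, -49, 150, -0.1, -0.063, 0, -56, 150, -0.113, -0.071, 0, -63, 150, -0.1255, -0.079, 0, -70, 150, -0.138, -0.0865, 0, -77, 150, -0.1505, -0.0945, 0, -84, 150]'

```text
time: 14.45
tcp_pos: [0.453, -0.3553, 0.1216]
tcp_rot: [0.087, 0.996, -0.0, 0.0]
ft_force: [0.3, -0.1, -0.2]
width: 0.035
```

>>> apply_moves --deltas '[0, 0, 0, -6, 150, 0, 0, 0, -12, 150, 0, 0, 0.025, -16.3, 150, 0, 0, 0.055, -16.3, 150, 0, 0, 0.085, -16.3, 150, 0, 0, 0.094, -16.3, 150, 0, 0, 0.094, -16.3, 255, 0, 0, 0.094, -16.3, 255, 0, 0, 0.094, -16.3, 255, 0, 0, 0.094, -16.3, 255, 0, 0, 0.055, -16.3, 255, 0, 0, 0.0, -16.3, 255]'

```text
time: 15.45
tcp_pos: [0.4521, -0.3537, 0.1074]
tcp_rot: [-0.052, 0.999, 0.001, -0.001]
ft_force: [1.1, -1.0, -0.0]
width: 0.0201
```

>>> apply_moves --deltas '[0, 0, 0, 7, 255, -0.015, 0.011, 0, 14, 255, -0.03, 0.022, 0, 21, 255, -0.0455, 0.0335, 0, 28, 255, -0.061, 0.0445, 0, 35, 255, -0.076, 0.0555, 0, 42, 255, -0.091, 0.067, 0, 49, 255, -0.1065, 0.078, 0, 56, 255, -0.1215, 0.089, 0, 63, 255, -0.137, 0.1, 0, 70, 255, -0.152, 0.1115, 0, 77, 255, -0.167, 0.1225, 0, 84, 255]'

```text
time: 16.45
tcp_pos: [0.6079, -0.2146, 0.1091]
tcp_rot: [0.632, 0.775, 0.001, 0.001]
ft_force: [0.6, -0.3, -1.3]
width: 0.0208
```

>>> apply_moves --deltas '[0, 0, 0, 6, 255, 0, 0, 0, 12, 255, 0, 0, 0, 16.3, 255, 0, 0, 0.02, 16.3, 255, 0, 0, 0.04, 16.3, 255, 0, 0, 0.0505, 16.3, 255, 0, 0, 0.0505, 16.3, 255, 0, 0, 0.0505, 16.3, 150, 0, 0, 0.0505, 16.3, 150, 0, 0, 0.0505, 16.3, 150, 0, 0, 0.025, 16.3, 150, 0, 0, 0, 16.3, 150]'

```text
time: 17.45
tcp_pos: [0.6066, -0.215, 0.1089]
tcp_rot: [0.733, 0.68, 0.0, -0.0]
ft_force: [0.2, 0.2, -0.1]
width: 0.0351
```

```bash
python3 - <<'E'
from h import *
st=ctrl.state(); print(st["tcp_pos"],R.from_quat(st["tcp_rot"]).as_matrix()[:2,0],st["width"])
E
```

```text
[ 0.60656422 -0.21496775  0.10890745] [0.07463605 0.99721077] 0.035132958236988435
```

>>> apply_moves --deltas '[-0.017, -0.0125, -0.011, -7, 150, -0.034, -0.0255, -0.011, -14, 150, -0.0515, -0.038, -0.011, -21, 150, -0.0685, -0.051, -0.011, -28, 150, -0.086, -0.0635, -0.011, -35, 150, -0.103, -0.0765, -0.011, -42, 150, -0.12, -0.089, -0.011, -49, 150, -0.1375, -0.102, -0.011, -56, 150, -0.1545, -0.1145, -0.011, -63, 150, -0.172, -0.1275, -0.011, -70, 150, -0.189, -0.14, -0.011, -77, 150, -0.206, -0.153, -0.011, -84, 150]'

```text
time: 18.45
tcp_pos: [0.4383, -0.4103, 0.12]
tcp_rot: [0.087, 0.996, -0.001, 0.001]
ft_force: [-0.1, -0.4, -0.0]
width: 0.0352
```

>>> apply_moves --deltas '[0, 0, 0, -6.1, 150, 0, 0, 0.025, -6.1, 150, 0, 0, 0.055, -6.1, 150, 0, 0, 0.085, -6.1, 150, 0, 0, 0.094, -6.1, 150, 0, 0, 0.094, -6.1, 255, 0, 0, 0.094, -6.1, 255, 0, 0, 0.094, -6.1, 255, 0, 0, 0.094, -6.1, 255, 0, 0, 0.06, -6.1, 255, 0, 0, 0.03, -6.1, 255, 0, 0, 0, -6.1, 255]'

```text
time: 19.45
tcp_pos: [0.4386, -0.4091, 0.1206]
tcp_rot: [0.037, 0.999, -0.0, 0.0]
ft_force: [1.5, -1.5, 0.7]
width: 0.021
```

```bash
python3 - <<'E'
from h import *
st=ctrl.state(); print(st["tcp_pos"],R.from_quat(st["tcp_rot"]).as_matrix()[:2,0],st["width"],st["joint_positions"].round(2))
a=ctrl.capture("scene")["color"]; b=ctrl.capture("side")["color"]; w=ctrl.capture("wrist")["color"]
o=np.zeros((600,800,3),np.uint8)
o[:300,:400]=cv2.resize(a[200:350,160:360],None,fx=2,fy=2); o[:300,400:]=cv2.resize(b[180:330,220:420],None,fx=2,fy=2); o[300:,200:600]=cv2.resize(w,(400,300))
cv2.imwrite("pics/v4.png",o)
E
```

```text
[ 0.43863895 -0.40913982  0.12056625] [-0.99732337  0.07311489] 0.02100693098197044 [ 0.73  0.38 -0.07  1.68  0.03  1.08  2.15]
```

View pics/v4.png

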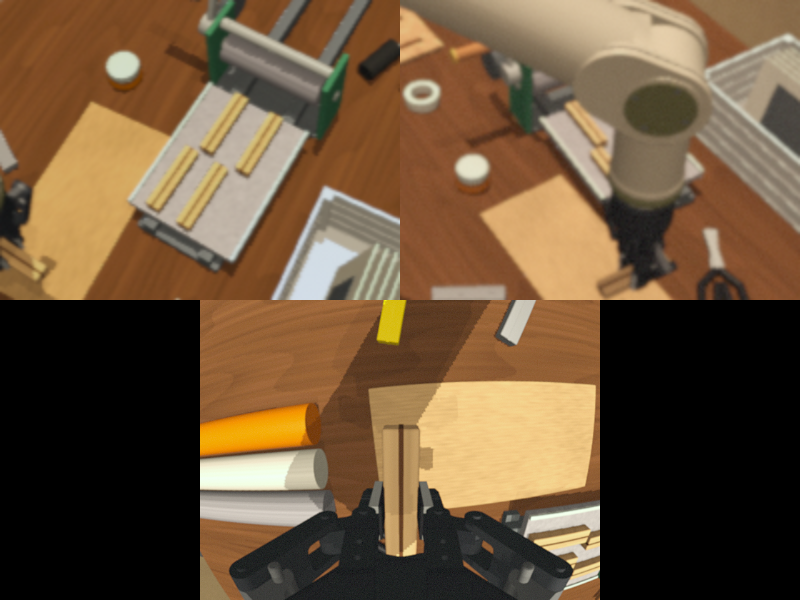

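>>> apply_moves --deltas '[-0.017, 0.017, 0, 7, 255, -0.0335, 0.0345, 0, 14, 255, -0.0505, 0.0515, 0, 21, 255, -0.067, 0.0685, 0, 28, 255, -0.084, 0.086, 0, 35, 255, -0.1005, 0.103, 0, 42, 255, -0.1175, 0.12, 0, 49, 255, -0.134, 0.137, 0, 56, 255, -0.151, 0.1545, 0, 63, 255, -0.1675, 0.1715, 0, 70, 255, -0.1845, 0.189, 0, 77, 255, -0.202, 0.206, 0, 84, 255]'

```text
time: 20.6
tcp_pos: [0.6554, -0.2175, 0.1176]
tcp_rot: [0.698, 0.716, -0.0, -0.001]
ft_force: [-0.1, 0.0, 0.0]
width: 0.0206
```

>>> apply_moves --deltas '[0, 0, 0, 3, 255, 0, 0, 0, 6.1, 255, 0, 0, 0.02, 6.1, 255, 0, 0, 0.04, 6.1, 255, 0, 0, 0.05, 6.1, 255, 0, 0, 0.05, 6.1, 255, 0, 0, 0.05, 6.1, 150, 0, 0, 0.05, 6.1, 150, 0, 0, 0.05, 6.1, 150, 0, 0, 0.025, 6.1, 150, 0, 0, 0, 6.1, 150, 0, 0, -0.04, 6.1, 150]'

```text
time: 21.6
tcp_pos: [0.6534, -0.218, 0.1562]
tcp_rot: [0.733, 0.68, -0.001, -0.002]
ft_force: [-0.0, -0.5, -0.1]
width: 0.035
```

```bash
python3 - <<'E'
from h import *
import pickle
st=ctrl.state(); print(st["tcp_pos"],R.from_quat(st["tcp_rot"]).as_matrix()[:2,0],st["width"],st["joint_positions"].round(2))
S=ctrl.capture("scene");D=ctrl.capture("side");W=ctrl.capture("wrist"); pickle.dump((st,S,D,W),open("v5.pkl","wb"))
a,b,w=S["color"],D["color"],W["color"]
o=np.zeros((600,800,3),np.uint8)
o[:300,:400]=cv2.resize(a[140:290,200:400],None,fx=2,fy=2); o[:300,400:]=cv2.resize(b[140:290,180:380],None,fx=2,fy=2); o[300:,200:600]=cv2.resize(w,(400,300))
cv2.imwrite("pics/v5.png",o)
E
```

```text
[ 0.65337459 -0.21801854  0.15624045] [0.07493926 0.99718754] 0.03495227289442931 [ 0.17  0.53  0.12  1.39 -0.07  1.23  0.22]
```

View pics/v5.png

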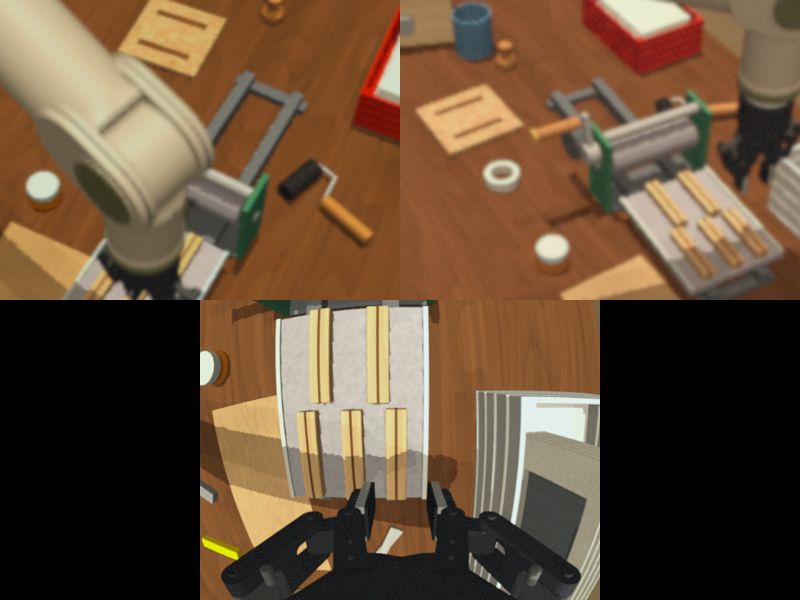

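All five rails lie flat on the bed: two in the row near the roller, three in the loading-end row. The crank grip is at about (553,128) in the side crop. Next, a close look at the crank.

>>> apply_moves --deltas '[0, 0, -0.03, -7, 150, 0.005, -0.005, -0.065, -14, 150, 0.02, -0.015, -0.095, -21, 150, 0.045, -0.03, -0.115, -28, 150, 0.07, -0.045, -0.13, -35, 150, 0.095, -0.06, -0.145, -42, 150, 0.12, -0.08, -0.155, -49, 100, 0.145, -0.095, -0.165, -56, 50, 0.17, -0.11, -0.172, -63, 0, 0.195, -0.13, -0.172, -70, 0, 0.215, -0.14, -0.172, -77, 0, 0.2255, -0.1485, -0.172, -84, 0]'

```text
time: 22.75
tcp_pos: [0.5228, 0.0205, 0.3301]
tcp_rot: [0.085, 0.996, 0.0, -0.0]
ft_force: [0.9, -0.3, -0.1]
width: 0.0851
```

>>> apply_moves --deltas '[0, 0, 0, -6, 0, 0, 0, 0, -6, 0, 0, 0, 0, -6, 0]'

```text
time: 23.0
tcp_pos: [0.5238, 0.0171, 0.3299]
tcp_rot: [0.039, 0.999, -0.0, -0.0]
ft_force: [0.4, 0.2, -0.0]
width: 0.0853
```

```bash
python3 - <<'E'
from h import *
import pickle
st=ctrl.state(); print(st["tcp_pos"],R.from_quat(st["tcp_rot"]).as_matrix()[:2,0],st["width"],st["joint_positions"].round(2))
D=ctrl.capture("side");W=ctrl.capture("wrist"); pickle.dump((st,D,W),open("v6.pkl","wb"))
w=W["color"]
o=np.zeros((600,800,3),np.uint8)
o[:420,:560]=w; o[420:600,560:800]=cv2.resize(D["color"][180:225,230:290],(240,180),interpolation=cv2.INTER_CUBIC)
cv2.imwrite("pics/v6.png",o)
E
```

```text
[0.52383488 0.01709283 0.32989666] [-0.99690306  0.07863685] 0.08529673974069171 [ 0.06  0.09 -0.19  1.59  0.02  1.47  1.36]
```

View pics/v6.png

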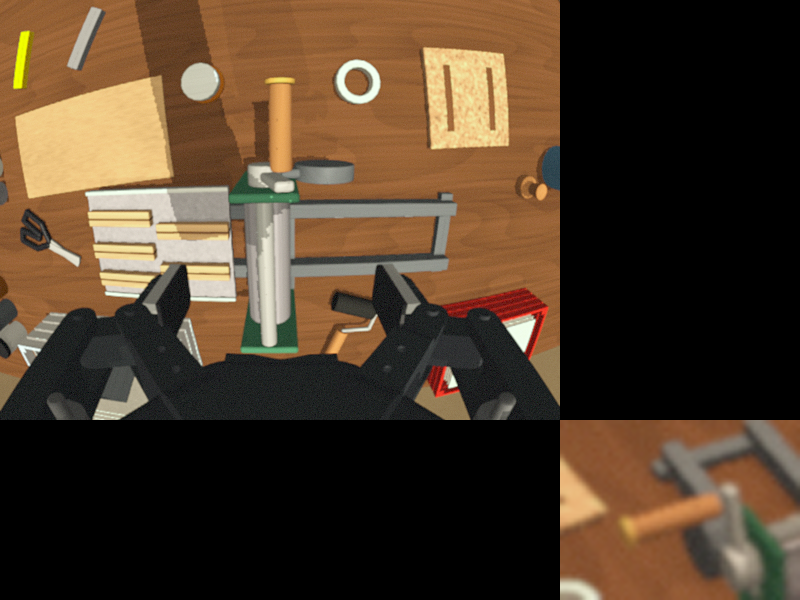

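```bash
cat >> h.py <<'E'
def triw(w,pose,uw,s,us):
    oa,da=ray(w,uw,pose); ob,db=ray(s,us); da,db=da[0],db[0]
    k=np.linalg.lstsq(np.c_[da,-db],ob-oa,rcond=None)[0]; A,B=oa+k[0]*da,ob+k[1]*db; return ((A+B)/2).round(4),round(float(np.linalg.norm(A-B)),4)
E
python3 - <<'E'
from h import *
import pickle
st,D,W=pickle.load(open("v6.pkl","rb")); pose=(st["tcp_pos"],st["tcp_rot"])
print("cap",triw(W,pose,(280,80),D,(247,207)))
print("jct",triw(W,pose,(282,170),D,(269.5,200)))
print("boss",triw(W,pose,(258,172),D,(275,215)))
hsv=cv2.cvtColor(W["color"],cv2.COLOR_BGR2HSV); g=((hsv[...,0]>50)&(hsv[...,0]<95)&(hsv[...,1]>80)).astype(np.uint8)
n,l,s,_=cv2.connectedComponentsWithStats(g)
for i in range(1,n):
    if s[i,4]>100: print("green",s[i])
m=(hsv[...,0]<20)&(hsv[...,1]>130)&(hsv[...,2]>150); 
for v in range(76,176,12): r=np.where(m[v,255:310])[0]; print(v, (255+r.min(),255+r.max()) if len(r) else None,end=" ")
print()
print("stripes",plane(W,[(447,66),(452,130),(489,68),(493,130)],.012,pose).round(4).tolist())
cv2.imwrite("pics/v7.png",np.vstack([cv2.resize(W["color"][60:215,215:365],None,fx=4,fy=3.8,interpolation=cv2.INTER_CUBIC)]))
E
```

```text
cap (array([0.4197, 0.0236, 0.1781]), 0.0039)
jct (array([0.4972, 0.0193, 0.1756]), 0.0045)
boss (array([ 0.5037, -0.005 ,  0.1283]), 0.0028)
green [ 229  172   70   32 1001]
green [ 241  290   57   63 1337]
76 None 88 (np.int64(270), np.int64(292)) 100 (np.int64(270), np.int64(291)) 112 (np.int64(269), np.int64(291)) 124 (np.int64(270), np.int64(309)) 136 (np.int64(270), np.int64(308)) 148 (np.int64(269), np.int64(292)) 160 (np.int64(270), np.int64(291)) 172 None 
stripes [[0.3779, 0.2715, 0.012], [0.4738, 0.2749, 0.012], [0.3745, 0.3508, 0.012], [0.4726, 0.3541, 0.012]]
```

View pics/v7.png

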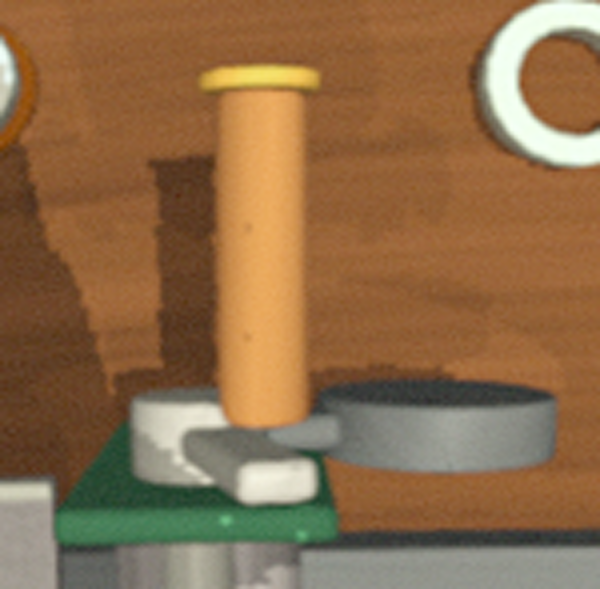

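```bash
python3 - <<'E'
from h import *
import pickle
st,D,W=pickle.load(open("v6.pkl","rb")); pose=(st["tcp_pos"],st["tcp_rot"])
P=plane(W,[(229.5,195.5),(299.3,195)],.15,pose); print("near plate top",P.round(4).tolist(),P.mean(0).round(4),"len",np.linalg.norm(P[1]-P[0]).round(4))
Q=plane(W,[(241,347),(298,347)],.15,pose); print("far plate",Q.round(4).tolist(),Q.mean(0).round(4),np.linalg.norm(Q[1]-Q[0]).round(4))
for z in (.172,.176,.18): print("grip mid line",z,plane(W,[(281,84),(280.5,126),(281,168)],z,pose).round(4).tolist())
for z in (.12,.13): print("boss",z,plane(W,[(248,172),(262,170)],z,pose).round(4).tolist())
# bed lip edges
for uv in [[(88,191),(232,187)],[(107,296),(237,301)]]:
    P=plane(W,uv,.049,pose); d=P[1]-P[0]; print("lip",P.round(4).tolist(),np.degrees(np.arctan2(d[1],d[0]))-90)
E
```

```text
near plate top [[0.5195, -0.0325, 0.15], [0.5244, 0.0347, 0.15]] [0.522  0.0011 0.15  ] len 0.0674
far plate [[0.703, -0.0447, 0.15], [0.7076, 0.0229, 0.15]] [ 0.7053 -0.0109  0.15  ] 0.0678
grip mid line 0.172 [[0.4208, 0.0252, 0.172], [0.4572, 0.0219, 0.172], [0.4938, 0.0195, 0.172]]
grip mid line 0.176 [[0.4213, 0.0251, 0.176], [0.4571, 0.0219, 0.176], [0.4932, 0.0195, 0.176]]
grip mid line 0.18 [[0.4217, 0.0251, 0.18], [0.457, 0.0219, 0.18], [0.4926, 0.0195, 0.18]]
boss 0.12 [[0.5028, -0.0156, 0.12], [0.5019, -0.0009, 0.12]]
boss 0.13 [[0.5013, -0.0145, 0.13], [0.5004, -0.0002, 0.13]]
lip [[0.5157, -0.2614, 0.049], [0.531, -0.0461, 0.049]] -4.066454654819182
lip [[0.6873, -0.2763, 0.049], [0.6986, -0.0607, 0.049]] -3.008054195591683
```

>>> apply_moves --deltas '[0.02, 0, 0, -0.6, 150, 0.05, 0, 0, -0.6, 150, 0.078, -0.0005, 0, -0.6, 150, 0.078, -0.0005, 0.03, -0.6, 150, 0.078, -0.0005, 0.06, -0.6, 150, 0.078, -0.0005, 0.09, -0.6, 150, 0.078, -0.0005, 0.12, -0.6, 150, 0.078, -0.0005, 0.14, -0.6, 150, 0.078, -0.0005, 0.1535, -0.6, 150, 0.078, -0.0005, 0.1535, -0.6, 150, 0.078, -0.0005, 0.1535, -0.6, 150]' --grip_force 80

```text
time: 24.02
tcp_pos: [0.446, 0.0224, 0.1768]
tcp_rot: [0.033, 0.999, -0.0, -0.001]
ft_force: [0.0, 0.1, 1.5]
width: 0.0352
```

```bash
python3 - <<'E'
from h import *
st=ctrl.state(); print(st["tcp_pos"],R.from_quat(st["tcp_rot"]).as_matrix()[:2,0],st["width"],st["ft_force"])
D=ctrl.capture("side")["color"]; S=ctrl.capture("scene")["color"]; W=ctrl.capture("wrist")["color"]
o=np.zeros((600,800,3),np.uint8)
o[:300,:400]=cv2.resize(D[160:235,220:320],None,fx=4,fy=4,interpolation=cv2.INTER_CUBIC); o[:300,400:]=cv2.resize(S[150:225,210:310],None,fx=4,fy=4,interpolation=cv2.INTER_CUBIC)
o[300:,200:600]=cv2.resize(W,(400,300)); cv2.imwrite("pics/v8.png",o)
E
```

```text
[0.44599094 0.0223958  0.17679452] [-0.99776428  0.06681959] 0.035182142044021016 [0.03052638 0.09763962 1.47443869]
```

View pics/v8.png

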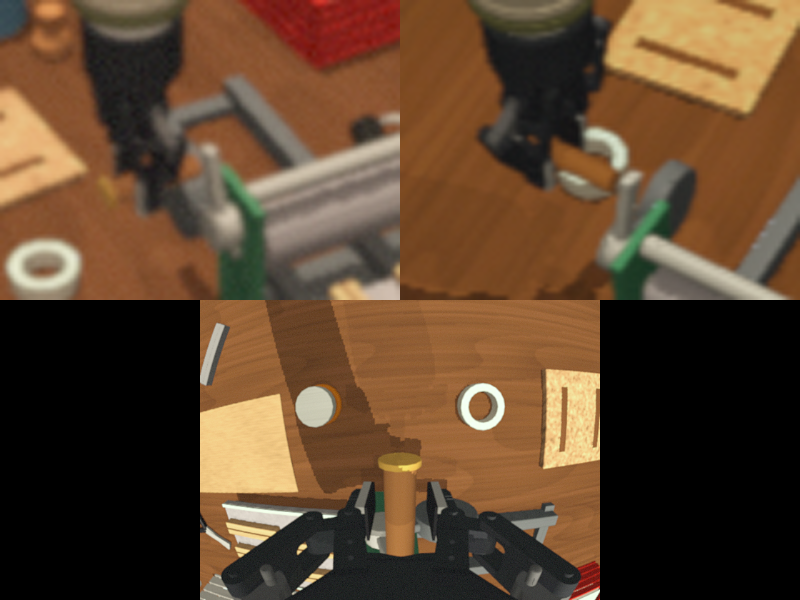

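>>> apply_moves --deltas '[0, 0, 0, 0, 255, 0, 0, 0, 0, 255, 0, 0, 0, 0, 255, 0, 0, 0, 0, 255, 0, 0, 0, 0, 255, 0, 0, 0, 0, 255]'

```text
time: 24.67
tcp_pos: [0.4467, 0.0228, 0.178]
tcp_rot: [0.032, 0.999, 0.0, 0.001]
ft_force: [-1.9, -0.6, 6.3]
width: 0.0176
```

```bash
python3 - <<'E'
from h import *
st=ctrl.state(); print(st["time"],st["tcp_pos"],st["width"],st["ft_force"],st["ft_torque"])
def rows(a):
    a=np.radians(a); r=.060
    return [[0,round(r*(np.sin(q)-np.sin(a[0])),4),round(-r*(np.cos(q)-np.cos(a[0])),4),0,255] for q in a[1:]]
f=lambda a:print(a[0],a[-1],str(sum(([float(v) if v else 0 for v in x] for x in rows(a)),[])))
f([16,17,19,22,26,31,36,42,48,54,60,66,72])
for s in (72,144,216,288,0): f(list(range(s,s+73,6)))
E
```

```text
24.6667 [0.44673481 0.02275708 0.1780046 ] 0.01761627722230763 [-1.88202887 -0.61671803  6.34789988] [-0.07451325  0.26805442 -0.02273169]
16 72 [0, 0.001, 0.0003, 0, 255.0, 0, 0.003, 0.0009, 0, 255.0, 0, 0.0059, 0.002, 0, 255.0, 0, 0.0098, 0.0037, 0, 255.0, 0, 0.0144, 0.0062, 0, 255.0, 0, 0.0187, 0.0091, 0, 255.0, 0, 0.0236, 0.0131, 0, 255.0, 0, 0.0281, 0.0175, 0, 255.0, 0, 0.032, 0.0224, 0, 255.0, 0, 0.0354, 0.0277, 0, 255.0, 0, 0.0383, 0.0333, 0, 255.0, 0, 0.0405, 0.0391, 0, 255.0]
72 144 [0, 0.0016, 0.0061, 0, 255.0, 0, 0.0026, 0.0123, 0, 255.0, 0, 0.0029, 0.0185, 0, 255.0, 0, 0.0026, 0.0248, 0, 255.0, 0, 0.0016, 0.031, 0, 255.0, 0, 0, 0.0371, 0, 255.0, 0, -0.0023, 0.0429, 0, 255.0, 0, -0.0051, 0.0485, 0, 255.0, 0, -0.0085, 0.0538, 0, 255.0, 0, -0.0125, 0.0587, 0, 255.0, 0, -0.0169, 0.0631, 0, 255.0, 0, -0.0218, 0.0671, 0, 255.0]
144 216 [0, -0.0053, 0.0034, 0, 255.0, 0, -0.0109, 0.0063, 0, 255.0, 0, -0.0167, 0.0085, 0, 255.0, 0, -0.0228, 0.0101, 0, 255.0, 0, -0.029, 0.0111, 0, 255.0, 0, -0.0353, 0.0115, 0, 255.0, 0, -0.0415, 0.0111, 0, 255.0, 0, -0.0477, 0.0101, 0, 255.0, 0, -0.
[... 499 characters left out ...]
.0023, -0.0059, 0, 255.0, 0, 0.0051, -0.0115, 0, 255.0, 0, 0.0085, -0.0167, 0, 255.0, 0, 0.0125, -0.0216, 0, 255.0, 0, 0.0169, -0.026, 0, 255.0, 0, 0.0218, -0.03, 0, 255.0, 0, 0.0271, -0.0334, 0, 255.0, 0, 0.0327, -0.0363, 0, 255.0, 0, 0.0385, -0.0385, 0, 255.0, 0, 0.0446, -0.0401, 0, 255.0, 0, 0.0508, -0.0411, 0, 255.0, 0, 0.0571, -0.0415, 0, 255.0]
0 72 [0, 0.0063, 0.0003, 0, 255.0, 0, 0.0125, 0.0013, 0, 255.0, 0, 0.0185, 0.0029, 0, 255.0, 0, 0.0244, 0.0052, 0, 255.0, 0, 0.03, 0.008, 0, 255.0, 0, 0.0353, 0.0115, 0, 255.0, 0, 0.0401, 0.0154, 0, 255.0, 0, 0.0446, 0.0199, 0, 255.0, 0, 0.0485, 0.0247, 0, 255.0, 0, 0.052, 0.03, 0, 255.0, 0, 0.0548, 0.0356, 0, 255.0, 0, 0.0571, 0.0415, 0, 255.0]
```

>>> apply_moves --deltas '[0, 0.001, 0.0003, 0, 255, 0, 0.003, 0.0009, 0, 255, 0, 0.006, 0.002, 0, 255, 0, 0.01, 0.0037, 0, 255, 0, 0.0145, 0.006, 0, 255, 0, 0.0187, 0.009, 0, 255, 0, 0.0236, 0.013, 0, 255, 0, 0.028, 0.0175, 0, 255, 0, 0.032, 0.0225, 0, 255, 0, 0.0354, 0.0277, 0, 255, 0, 0.0383, 0.0333, 0, 255, 0, 0.0405, 0.039, 0, 255]'

```text
time: 25.67
tcp_pos: [0.4493, 0.0624, 0.1377]
tcp_rot: [0.033, 0.999, -0.001, 0.001]
ft_force: [2.8, -9.6, 6.9]
width: 0.0174
```

```bash
python3 - <<'E'
from h import *
st=ctrl.state(); print(st["time"],st["tcp_pos"],st["width"],st["ft_force"],st["ft_torque"])
E
```

```text
25.6667 [0.44931889 0.06238414 0.13772065] 0.01740799923270415 [ 2.80222064 -9.55334175  6.89978957] [-2.16249235 -0.5109071  -0.05096367]
```

>>> apply_moves --deltas '[0, 0.0016, 0.0061, 0, 255, 0, 0.0026, 0.0123, 0, 255, 0, 0.0029, 0.0185, 0, 255, 0, 0.0026, 0.0248, 0, 255, 0, 0.0016, 0.031, 0, 255, 0, 0, 0.0371, 0, 255, 0, -0.0023, 0.0429, 0, 255, 0, -0.0051, 0.0485, 0, 255, 0, -0.0085, 0.0538, 0, 255, 0, -0.0125, 0.0587, 0, 255, 0, -0.0169, 0.0631, 0, 255, 0, -0.0218, 0.0671, 0, 255]'

```text
time: 26.67
tcp_pos: [0.4481, 0.0408, 0.0724]
tcp_rot: [0.033, 0.999, -0.0, 0.001]
ft_force: [-10.1, -7.0, 36.7]
width: 0.0172
```

>>> apply_moves --deltas '[0, -0.0053, 0.0034, 0, 255, 0, -0.0109, 0.0063, 0, 255, 0, -0.0167, 0.0085, 0, 255, 0, -0.0228, 0.0101, 0, 255, 0, -0.029, 0.0111, 0, 255, 0, -0.0353, 0.0115, 0, 255, 0, -0.0415, 0.0111, 0, 255, 0, -0.0477, 0.0101, 0, 255, 0, -0.0538, 0.0085, 0, 255, 0, -0.0597, 0.0063, 0, 255, 0, -0.0653, 0.0034, 0, 255, 0, -0.0705, 0, 0, 255]'

```text
time: 27.67
tcp_pos: [0.4434, -0.026, 0.0696]
tcp_rot: [0.031, 1.0, 0.002, 0.001]
ft_force: [13.0, 6.8, -19.2]
width: 0.0175
```

```bash
python3 - <<'E'
from h import *
st=ctrl.state(); print(st["time"],st["tcp_pos"],st["width"],st["ft_force"],st["ft_torque"])
E
```

```text
27.6667 [ 0.44341395 -0.0260348   0.06962152] 0.017486014842589225 [ 13.00141193   6.7592684  -19.193192  ] [ 1.48207039 -2.55977238 -0.02884699]
```

>>> apply_moves --deltas '[0, -0.0051, -0.004, 0, 255, 0, -0.0096, -0.0085, 0, 255, 0, -0.0137, -0.0134, 0, 255, 0, -0.0172, -0.0187, 0, 255, 0, -0.02, -0.0243, 0, 255, 0, -0.0224, -0.0303, 0, 255, 0, -0.024, -0.0364, 0, 255, 0, -0.0251, -0.0426, 0, 255, 0, -0.0255, -0.0489, 0, 255, 0, -0.0253, -0.0552, 0, 255, 0, -0.0244, -0.0615, 0, 255, 0, -0.0228, -0.0676, 0, 255]'

```text
time: 28.67
tcp_pos: [0.4417, -0.0526, 0.1378]
tcp_rot: [0.033, 0.999, -0.001, 0.0]
ft_force: [7.8, -7.5, -7.7]
width: 0.0174
```

>>> apply_moves --deltas '[0, 0.0023, -0.0059, 0, 255, 0, 0.0051, -0.0115, 0, 255, 0, 0.0085, -0.0167, 0, 255, 0, 0.0125, -0.0216, 0, 255, 0, 0.0169, -0.026, 0, 255, 0, 0.0218, -0.03, 0, 255, 0, 0.0271, -0.0334, 0, 255, 0, 0.0327, -0.0363, 0, 255, 0, 0.0385, -0.0385, 0, 255, 0, 0.0446, -0.0401, 0, 255, 0, 0.0508, -0.0411, 0, 255, 0, 0.0571, -0.0415, 0, 255]'

```text
time: 29.67
tcp_pos: [0.4456, 0.0054, 0.1808]
tcp_rot: [0.033, 0.999, -0.0, 0.001]
ft_force: [-0.7, -4.4, 7.0]
width: 0.0175
```

>>> apply_moves --deltas '[0, 0.0063, 0.0003, 0, 255, 0, 0.0125, 0.0013, 0, 255, 0, 0.0185, 0.0029, 0, 255, 0, 0.0244, 0.0052, 0, 255, 0, 0.03, 0.008, 0, 255, 0, 0.0353, 0.0115, 0, 255, 0, 0.0401, 0.0154, 0, 255, 0, 0.0446, 0.0199, 0, 255, 0, 0.0485, 0.0247, 0, 255, 0, 0.052, 0.03, 0, 255, 0, 0.0548, 0.0356, 0, 255, 0, 0.0571, 0.0415, 0, 255]'

```text
time: 30.67
tcp_pos: [0.4493, 0.0621, 0.1383]
tcp_rot: [0.033, 0.999, -0.0, 0.001]
ft_force: [3.5, -6.9, 7.0]
width: 0.0175
```

```bash
python3 - <<'E'
from h import *
st=ctrl.state(); print(st["time"],st["tcp_pos"],st["width"],st["ft_force"],st["ft_torque"],R.from_quat(st["tcp_rot"]).as_matrix()[:,2])
S=ctrl.capture("scene")["color"]; D=ctrl.capture("side")["color"]; o=np.zeros((300,800,3),np.uint8)
o[:,:400]=cv2.resize(D[140:290,180:380],None,fx=2,fy=2,interpolation=cv2.INTER_CUBIC); o[:,400:]=cv2.resize(S[150:300,200:400],None,fx=2,fy=2,interpolation=cv2.INTER_CUBIC); cv2.imwrite("pics/v9.png",o)
E
```

```text
30.6667 [0.44927117 0.06213662 0.13829068] 0.017455317279284517 [ 3.53164005 -6.87083535  6.96108009] [-1.42510352 -0.83501622 -0.01008825] [ 1.24887244e-03 -4.85846026e-04 -9.99999102e-01]
```

View pics/v9.png

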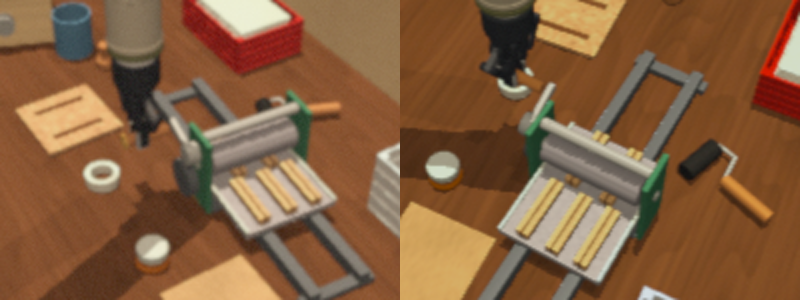

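One turn is done: the front rails are passing under the roller, the rear three still lie flat, and forces are low. Now the second turn.

>>> apply_moves --deltas '[0, 0.0016, 0.0061, 0, 255, 0, 0.0026, 0.0123, 0, 255, 0, 0.0029, 0.0185, 0, 255, 0, 0.0026, 0.0248, 0, 255, 0, 0.0016, 0.031, 0, 255, 0, 0, 0.0371, 0, 255, 0, -0.0023, 0.0429, 0, 255, 0, -0.0051, 0.0485, 0, 255, 0, -0.0085, 0.0538, 0, 255, 0, -0.0125, 0.0587, 0, 255, 0, -0.0169, 0.0631, 0, 255, 0, -0.0218, 0.0671, 0, 255]'

```text
time: 31.77
tcp_pos: [0.448, 0.0408, 0.0725]
tcp_rot: [0.032, 0.999, 0.0, 0.001]
ft_force: [-6.3, -1.7, 31.3]
width: 0.0176
```

>>> apply_moves --deltas '[0, -0.0053, 0.0034, 0, 255, 0, -0.0109, 0.0063, 0, 255, 0, -0.0167, 0.0085, 0, 255, 0, -0.0228, 0.0101, 0, 255, 0, -0.029, 0.0111, 0, 255, 0, -0.0353, 0.0115, 0, 255, 0, -0.0415, 0.0111, 0, 255, 0, -0.0477, 0.0101, 0, 255, 0, -0.0538, 0.0085, 0, 255, 0, -0.0597, 0.0063, 0, 255, 0, -0.0653, 0.0034, 0, 255, 0, -0.0705, 0, 0, 255]'

```text
time: 32.77
tcp_pos: [0.4433, -0.0269, 0.0701]
tcp_rot: [0.031, 1.0, 0.002, 0.001]
ft_force: [13.7, 8.2, -17.3]
width: 0.0171
```

>>> apply_moves --deltas '[0, -0.0049, -0.004, 0, 255, 0, -0.0093, -0.0084, 0, 255, 0, -0.0133, -0.0133, 0, 255, 0, -0.0167, -0.0185, 0, 255, 0, -0.0195, -0.0241, 0, 255, 0, -0.0218, -0.03, 0, 255, 0, -0.0234, -0.0361, 0, 255, 0, -0.0244, -0.0423, 0, 255, 0, -0.0247, -0.0485, 0, 255, 0, -0.0244, -0.0548, 0, 255, 0, -0.0234, -0.061, 0, 255, 0, -0.0218, -0.0671, 0, 255]'

```text
time: 33.77
tcp_pos: [0.4417, -0.0526, 0.1377]
tcp_rot: [0.033, 0.999, -0.001, 0.0]
ft_force: [9.0, -8.0, -8.5]
width: 0.0176
```

>>> apply_moves --deltas '[0, 0.0023, -0.0059, 0, 255, 0, 0.0051, -0.0115, 0, 255, 0, 0.0085, -0.0167, 0, 255, 0, 0.0125, -0.0216, 0, 255, 0, 0.0169, -0.026, 0, 255, 0, 0.0218, -0.03, 0, 255, 0, 0.0271, -0.0334, 0, 255, 0, 0.0327, -0.0363, 0, 255, 0, 0.0385, -0.0385, 0, 255, 0, 0.0446, -0.0401, 0, 255, 0, 0.0508, -0.0411, 0, 255, 0, 0.0571, -0.0415, 0, 255]'

```text
time: 34.77
tcp_pos: [0.4456, 0.0053, 0.1808]
tcp_rot: [0.033, 0.999, -0.0, 0.001]
ft_force: [0.6, -2.9, 10.0]
width: 0.0178
```

>>> apply_moves --deltas '[0, 0.0063, 0.0003, 0, 255, 0, 0.0125, 0.0013, 0, 255, 0, 0.0185, 0.0029, 0, 255, 0, 0.0244, 0.0052, 0, 255, 0, 0.03, 0.008, 0, 255, 0, 0.0353, 0.0115, 0, 255, 0, 0.0401, 0.0154, 0, 255, 0, 0.0446, 0.0199, 0, 255, 0, 0.0485, 0.0247, 0, 255, 0, 0.052, 0.03, 0, 255, 0, 0.0548, 0.0356, 0, 255, 0, 0.0571, 0.0415, 0, 255]'

```text
time: 35.77
tcp_pos: [0.4493, 0.0622, 0.1382]
tcp_rot: [0.033, 0.999, -0.0, 0.001]
ft_force: [4.0, -6.9, 6.3]
width: 0.0176
```

```bash
python3 - <<'E'
from h import *
st=ctrl.state(); print(st["time"],st["tcp_pos"],st["width"],st["ft_force"],st["ft_torque"])
E
```

```text
35.7667 [0.44928142 0.06216412 0.1382455 ] 0.017555273145364588 [ 4.04195499 -6.88523418  6.2609995 ] [-1.47634176 -0.90753393 -0.02127505]
```

>>> apply_moves --deltas '[0, 0.0016, 0.0061, 0, 255, 0, 0.0026, 0.0123, 0, 255, 0, 0.0029, 0.0185, 0, 255, 0, 0.0026, 0.0248, 0, 255, 0, 0.0016, 0.031, 0, 255, 0, 0, 0.0371, 0, 255, 0, -0.0023, 0.0429, 0, 255, 0, -0.0051, 0.0485, 0, 255, 0, -0.0085, 0.0538, 0, 255, 0, -0.0125, 0.0587, 0, 255, 0, -0.0169, 0.0631, 0, 255, 0, -0.0218, 0.0671, 0, 255]'

```text
time: 36.77
tcp_pos: [0.448, 0.0408, 0.0725]
tcp_rot: [0.032, 0.999, 0.0, 0.001]
ft_force: [-6.3, -2.9, 30.0]
width: 0.017
```

>>> apply_moves --deltas '[0, -0.0053, 0.0034, 0, 255, 0, -0.0109, 0.0063, 0, 255, 0, -0.0167, 0.0085, 0, 255, 0, -0.0228, 0.0101, 0, 255, 0, -0.029, 0.0111, 0, 255, 0, -0.0353, 0.0115, 0, 255, 0, -0.0415, 0.0111, 0, 255, 0, -0.0477, 0.0101, 0, 255, 0, -0.0538, 0.0085, 0, 255, 0, -0.0597, 0.0063, 0, 255, 0, -0.0653, 0.0034, 0, 255, 0, -0.0705, 0, 0, 255]'

```text
time: 37.77
tcp_pos: [0.4433, -0.0268, 0.0701]
tcp_rot: [0.031, 1.0, 0.002, 0.001]
ft_force: [13.9, 8.2, -17.4]
width: 0.0172
```

>>> apply_moves --deltas '[0, -0.0049, -0.004, 0, 255, 0, -0.0093, -0.0084, 0, 255, 0, -0.0133, -0.0133, 0, 255, 0, -0.0167, -0.0185, 0, 255, 0, -0.0195, -0.0241, 0, 255, 0, -0.0218, -0.03, 0, 255, 0, -0.0234, -0.0361, 0, 255, 0, -0.0244, -0.0423, 0, 255, 0, -0.0247, -0.0485, 0, 255, 0, -0.0244, -0.0548, 0, 255, 0, -0.0234, -0.061, 0, 255, 0, -0.0218, -0.0671, 0, 255]'

```text
time: 38.77
tcp_pos: [0.4417, -0.0526, 0.1377]
tcp_rot: [0.033, 0.999, -0.001, 0.0]
ft_force: [8.7, -9.4, -7.7]
width: 0.0173
```

>>> apply_moves --deltas '[0, 0.0023, -0.0059, 0, 255, 0, 0.0051, -0.0115, 0, 255, 0, 0.0085, -0.0167, 0, 255, 0, 0.0125, -0.0216, 0, 255, 0, 0.0169, -0.026, 0, 255, 0, 0.0218, -0.03, 0, 255, 0, 0.0271, -0.0334, 0, 255, 0, 0.0327, -0.0363, 0, 255, 0, 0.0385, -0.0385, 0, 255, 0, 0.044, -0.04, 0, 255, 0, 0.049, -0.0408, 0, 255, 0, 0.053, -0.0414, 0, 255]'

```text
time: 39.77
tcp_pos: [0.4453, 0.0014, 0.1806]
tcp_rot: [0.033, 0.999, -0.0, 0.001]
ft_force: [1.2, -4.5, 11.2]
width: 0.0173
```

>>> apply_moves --deltas '[0, 0.0015, -0.0001, 0, 255, 0, 0.003, -0.0001, 0, 255, 0, 0.004, -0.0001, 0, 255, 0, 0.004, 0, 0, 255]'

```text
time: 40.1
tcp_pos: [0.4455, 0.0049, 0.1807]
tcp_rot: [0.033, 0.999, -0.001, 0.001]
ft_force: [-1.8, -5.5, 16.3]
width: 0.0173
```

```bash
python3 - <<'E'
from h import *
import pickle
st=ctrl.state(); print(st["time"],st["tcp_pos"],st["width"],st["ft_force"],st["ft_torque"],R.from_quat(st["tcp_rot"]).as_matrix()[:2,0])
S=ctrl.capture("scene"); D=ctrl.capture("side"); pickle.dump((st,S,D),open("v10.pkl","wb"))
E
```

```text
40.1 [0.44554107 0.00486019 0.18066184] 0.017307257745929748 [-1.76603423 -5.50668763 16.29502346] [-1.29901505  0.25949438  0.02451483] [-0.99787443  0.06515164]
```

>>> apply_moves --deltas '[0, 0.0015, 0, 0, 255, 0, 0.003, 0, 0, 255, 0, 0.004, 0, 0, 255, 0, 0.004, 0, 0, 255]'

```text
time: 40.53
tcp_pos: [0.4455, 0.0052, 0.1807]
tcp_rot: [0.034, 0.999, -0.003, 0.0]
ft_force: [-2.2, -20.6, 17.1]
width: 0.0171
```

>>> apply_moves --deltas '[0, -0.002, 0, 0, 255, 0, -0.003, 0, 0, 150, 0, -0.003, 0, 0, 150, 0, -0.003, 0, 0, 150, 0, -0.003, 0, 0, 150, 0, -0.003, -0.03, 0, 150, 0, -0.003, -0.06, 0, 150, 0, -0.003, -0.1, 0, 150, 0, 0.01, -0.13, 0, 150, -0.01, 0.03, -0.15, 0, 150, -0.03, 0.06, -0.15, 0, 150, -0.05, 0.09, -0.15, 0, 150]'

```text
time: 41.53
tcp_pos: [0.5018, 0.0972, 0.3315]
tcp_rot: [0.033, 0.999, 0.0, 0.001]
ft_force: [1.0, -0.0, 0.1]
width: 0.0351
```

>>> apply_moves --deltas '[-0.02, 0.03, 0, 0, 150, -0.04, 0.055, 0, 0, 150, -0.06, 0.08, 0, 0, 150, -0.08, 0.1, 0, 0, 150, -0.09, 0.115, 0, 0, 150, -0.09, 0.115, 0, 0, 150, -0.09, 0.115, 0, 0, 150]'

```text
time: 42.12
tcp_pos: [0.5978, 0.2062, 0.3285]
tcp_rot: [0.031, 1.0, 0.0, -0.001]
ft_force: [-0.6, -0.6, -0.3]
width: 0.0348
```

```bash
python3 - <<'E'
from h import *
import pickle
st=ctrl.state(); print(st["time"],st["tcp_pos"],st["width"],st["ft_force"],R.from_quat(st["tcp_rot"]).as_matrix()[:2,0],st["joint_positions"].round(2))
W=ctrl.capture("wrist"); pickle.dump((st,W),open("v11.pkl","wb"))
cv2.imwrite("pics/v11.png",cv2.resize(W["color"][:330],(800,471),interpolation=cv2.INTER_CUBIC))
E
```

```text
42.1167 [0.59783408 0.20618892 0.32848359] 0.03482913128587263 [-0.62814988 -0.6118316  -0.31763336] [-0.99804384  0.06246645] [-0.11  0.35 -0.4   1.29  0.14  1.53  1.01]
```

View pics/v11.png

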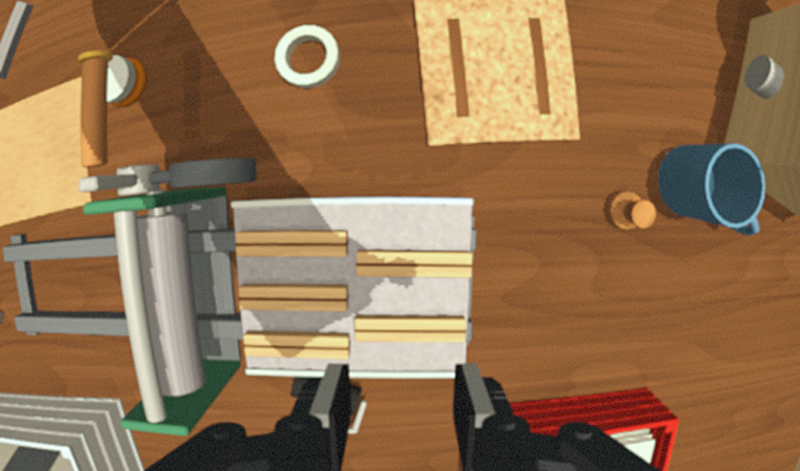

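At the stop (20 N pushing back), and all five rails are still flat on the bed: left row at (292,243), (293,297), (297,346), right row at (414,265), (410,329). The stripes are at (458,67) and (540,66). Next I measure both.

```bash
python3 - <<'E'
from h import *
import pickle
st,W=pickle.load(open("v11.pkl","rb")); pose=(st["tcp_pos"],st["tcp_rot"]); k=560/800
g=cv2.cvtColor(W["color"],cv2.COLOR_BGR2GRAY).astype(float)
for a,b in [((236,243),(348,243)),((239,297),(348,297)),((245,346),(349,348)),((357,265),(471,264)),((355,328),(466,329))]:
    P=plane(W,[(a[0]*k,a[1]*k),(b[0]*k,b[1]*k)],.061,pose); d=P[1]-P[0]
    # dark line refine
    us=np.arange(int(a[0]*k)+6,int(b[0]*k)-6); vs=[]
    for u in us:
        v0=a[1]*k+(b[1]-a[1])*k*(u-a[0]*k)/((b[0]-a[0])*k); r=np.arange(int(v0)-4,int(v0)+6); vs.append(r[np.argmin(g[r,u])])
    f=np.polyfit(us,vs,1); res=np.abs(np.polyval(f,us)-vs); f=np.polyfit(us[res<1.5],np.array(vs)[res<1.5],1)
    Q=plane(W,[(u,np.polyval(f,u)) for u in (a[0]*k,b[0]*k)],.061,pose); e=Q[1]-Q[0]
    print(P.mean(0).round(4)[:2],np.linalg.norm(d).round(4),np.degrees(np.arctan2(d[1],d[0])).round(1),"| refined",Q.mean(0).round(4)[:2],np.degrees(np.arctan2(e[1],e[0])).round(1))
P=plane(W,np.array([(453,18),(463,116),(534,18),(546,115)])*k,.012,pose); print("stripes",P.round(4).tolist(),P.mean(0).round(4))
d=P[1]-P[0]+P[3]-P[2]; print("stripe yaw",np.degrees(np.arctan2(d[1],d[0])),"len",np.linalg.norm(d)/2,"gap",np.linalg.norm((P[2]+P[3]-P[0]-P[1])/2))
E
```

```text
[0.5787 0.1114] 0.101 85.2 | refined [0.5799 0.1113] 85.3
[0.6273 0.1071] 0.101 86.3 | refined [0.6291 0.1069] 85.2
[0.6751 0.1042] 0.0994 86.1 | refined [0.6752 0.1042] 85.1
[0.6051 0.217 ] 0.0984 87.0 | refined [0.6053 0.217 ] 85.6
[0.6632 0.2107] 0.0995 85.8 | refined [0.6658 0.2105] 85.6
stripes [[0.3762, 0.2692, 0.012], [0.475, 0.2719, 0.012], [0.3744, 0.3491, 0.012], [0.4742, 0.3533, 0.012]] [0.4249 0.3109 0.012 ]
stripe yaw 1.9900097093716758 len 0.09941429590696711 gap 0.08067676060688492
```

```bash
python3 - <<'E'
from plan import *
from h import *
import pickle
st,W=pickle.load(open("v11.pkl","rb")); k=.7
print("mug",plane(W,np.array([(737,185)])*k,.09,(st["tcp_pos"],st["tcp_rot"])).round(3),"stamp",plane(W,np.array([(640,212)])*k,.05,(st["tcp_pos"],st["tcp_rot"])).round(3))
cur=(.5978,.2062,.3285,-3.6)
for n,r,s in [("d",(.6053,.217,-94.4),(.4236,.3515,2)),("e",(.6650,.2105,-94.4),(.4264,.2715,2)),("a",(.5795,.1113,-94.5),(.465,.313,-88)),("b",(.628,.107,-94.5),(.385,.310,-88)),("c",(.6752,.1042,-94.5),(.4264,.2715,2))]:
    z=cur[2]; print(n); plan(cur+(160,),[r[:2]+(.12,r[2],160,1)]); plan(r[:2]+(.12,r[2],160),[s[:2]+(.12,s[2],160,1)]); cur=s[:2]+(.12,s[2])
E
```

```text
mug [[0.536 0.525 0.09 ]] stamp [[0.567 0.435 0.05 ]]
d
1 [-0.0068, 0.0112, 0.2085, 90.8, 160]
end [0.6053, 0.217, 0.12, -94.4, 160.0]
1 [0.1202, -0.1915, 0, -96.4, 160]
end [0.4236, 0.3515, 0.12, 2.0, 160.0]
e
1 [-0.2363, -0.1493, 0, 96.4, 160]
end [0.665, 0.2105, 0.12, -94.4, 160.0]
1 [0.0425, -0.2426, 0, -96.4, 160]
end [0.4264, 0.2715, 0.12, 2.0, 160.0]
a
1 [-0.1474, -0.1654, 0, 96.5, 160]
end [0.5795, 0.1113, 0.12, -94.5, 160.0]
1 [0.1921, -0.13, 0, -6.5, 160]
end [0.465, 0.313, 0.12, -88.0, 160.0]
b
1 [-0.2116, 0.1557, 0, 6.5, 160]
end [0.628, 0.107, 0.12, -94.5, 160.0]
1 [0.1833, -0.2582, 0, -6.5, 160]
end [0.385, 0.31, 0.12, -88.0, 160.0]
c
1 [-0.2158, 0.2828, 0, 6.5, 160]
end [0.6752, 0.1042, 0.12, -94.5, 160.0]
1 [0.1473, -0.2612, 0, -96.5, 160]
end [0.4264, 0.2715, 0.12, 2.0, 160.0]
```

>>> apply_moves --deltas '[0, 0, 0, 7, 160, -0.001, 0.002, 0.02, 14, 160, -0.002, 0.004, 0.04, 21, 160, -0.003, 0.005, 0.06, 28, 160, -0.004, 0.006, 0.08, 35, 160, -0.005, 0.007, 0.1, 42, 160, -0.006, 0.008, 0.12, 49, 160, -0.0068, 0.01, 0.14, 56, 160, -0.0068, 0.0112, 0.15, 63, 160, -0.0068, 0.0112, 0.15, 70, 160, -0.0068, 0.0112, 0.15, 77, 160, -0.0068, 0.0112, 0.15, 84, 160]' --grip_force 60

```text
time: 43.17
tcp_pos: [0.6053, 0.2144, 0.1802]
tcp_rot: [0.695, 0.719, -0.0, 0.0]
ft_force: [-0.3, -0.2, 0.7]
width: 0.0321
```

>>> apply_moves --deltas '[0, 0, 0, 6.8, 160, 0, 0, 0.035, 6.8, 160, 0, 0, 0.07, 6.8, 160, 0, 0, 0.1, 6.8, 160, 0, 0, 0.1095, 6.8, 160, 0, 0, 0.1095, 6.8, 160, 0, 0, 0.1095, 6.8, 255, 0, 0, 0.1095, 6.8, 255, 0, 0, 0.1095, 6.8, 255, 0, 0, 0.1095, 6.8, 255, 0, 0, 0.085, 6.8, 255, 0, 0, 0.0585, 6.8, 255]'

```text
time: 44.17
tcp_pos: [0.6048, 0.2153, 0.1212]
tcp_rot: [0.734, 0.679, -0.001, -0.0]
ft_force: [0.9, -0.1, 0.1]
width: 0.0201
```

```bash
python3 - <<'E'
from h import *
st=ctrl.state(); print(st["time"],st["tcp_pos"],st["width"],st["ft_force"],R.from_quat(st["tcp_rot"]).as_matrix()[:2,0],st["joint_positions"].round(2))
E
```

```text
44.1667 [0.60481724 0.21529731 0.12116399] 0.02005627510117609 [ 0.88087611 -0.10937944  0.12174276] [0.078408  0.9969207] [-0.29  0.47 -0.16  1.55  0.08  1.13 -0.55]
```

>>> apply_moves --deltas '[0.01, -0.016, 0, -7, 255, 0.02, -0.032, 0, -14, 255, 0.03, -0.048, 0, -21, 255, 0.04, -0.064, 0, -28, 255, 0.05, -0.08, 0, -35, 255, 0.06, -0.096, 0, -42, 255, 0.07, -0.112, 0, -49, 255, 0.08, -0.128, 0, -56, 255, 0.09, -0.144, 0, -63, 255, 0.1, -0.16, 0, -70, 255, 0.11, -0.176, 0, -77, 255, 0.1205, -0.1915, 0, -84, 255]'

```text
time: 45.17
tcp_pos: [0.4238, 0.3515, 0.1224]
tcp_rot: [0.089, 0.996, 0.0, 0.001]
ft_force: [0.4, 0.8, -0.6]
width: 0.0203
```

>>> apply_moves --deltas '[0, 0, 0, -6, 255, 0, 0, 0.02, -12.4, 255, 0, 0, 0.045, -12.4, 255, 0, 0, 0.07, -12.4, 255, 0, 0, 0.083, -12.4, 255, 0, 0, 0.083, -12.4, 255, 0, 0, 0.083, -12.4, 255, 0, 0, 0.083, -12.4, 160, 0, 0, 0.083, -12.4, 160, 0, 0, 0.083, -12.4, 160, 0, 0, 0.05, -12.4, 160, 0, 0, 0.01, -12.4, 160]'

```text
time: 46.17
tcp_pos: [0.4228, 0.3495, 0.1102]
tcp_rot: [-0.017, 1.0, -0.001, -0.002]
ft_force: [2.4, 0.5, 0.4]
width: 0.0321
```

```bash
python3 - <<'E'
from h import *
st=ctrl.state(); print(st["time"],st["tcp_pos"],st["width"],st["ft_force"],R.from_quat(st["tcp_rot"]).as_matrix()[:2,0],st["joint_positions"].round(2))
E
```

```text
46.1667 [0.42277008 0.34946714 0.1101775 ] 0.03210172823370646 [2.36848852 0.53593276 0.39157942] [-0.9994356  -0.03328747] [-0.31  0.35 -0.54  1.8   0.2   1.06  0.68]
```

>>> apply_moves --deltas '[-0.02, -0.0125, -0.01, 7, 160, -0.04, -0.025, -0.01, 14, 160, -0.06, -0.037, -0.01, 21, 160, -0.08, -0.05, -0.01, 28, 160, -0.1, -0.062, -0.01, 35, 160, -0.12, -0.0745, -0.01, 42, 160, -0.14, -0.087, -0.01, 49, 160, -0.16, -0.0995, -0.01, 56, 160, -0.18, -0.112, -0.01, 63, 160, -0.2, -0.124, -0.01, 70, 160, -0.22, -0.137, -0.01, 77, 160, -0.237, -0.148, -0.01, 84, 160]'

```text
time: 47.17
tcp_pos: [0.6674, 0.2096, 0.122]
tcp_rot: [0.659, 0.752, 0.0, 0.0]
ft_force: [-0.0, -0.9, 0.5]
width: 0.0318
```

>>> apply_moves --deltas '[0, 0, 0, 6, 160, 0, 0, 0, 12.4, 160, 0, 0, 0.02, 12.4, 160, 0, 0, 0.04, 12.4, 160, 0, 0, 0.051, 12.4, 160, 0, 0, 0.051, 12.4, 160, 0, 0, 0.051, 12.4, 255, 0, 0, 0.051, 12.4, 255, 0, 0, 0.051, 12.4, 255, 0, 0, 0.051, 12.4, 255, 0, 0, 0.025, 12.4, 255, 0, 0, 0, 12.4, 255]'

```text
time: 48.17
tcp_pos: [0.6652, 0.2104, 0.1211]
tcp_rot: [0.734, 0.679, -0.001, -0.0]
ft_force: [1.2, 0.3, 0.5]
width: 0.02
```

>>> apply_moves --deltas '[0.0035, -0.02, 0, -7, 255, 0.007, -0.04, 0, -14, 255, 0.0105, -0.06, 0, -21, 255, 0.014, -0.08, 0, -28, 255, 0.0175, -0.1, 0, -35, 255, 0.021, -0.12, 0, -42, 255, 0.0245, -0.14, 0, -49, 255, 0.028, -0.16, 0, -56, 255, 0.0315, -0.18, 0, -63, 255, 0.035, -0.2, 0, -70, 255, 0.039, -0.222, 0, -77, 255, 0.0425, -0.2425, 0, -84, 255]'

```text
time: 49.17
tcp_pos: [0.4268, 0.2725, 0.1221]
tcp_rot: [0.089, 0.996, 0.0, 0.001]
ft_force: [0.2, 0.2, -0.8]
width: 0.0201
```

```bash
python3 - <<'E'
from h import *
st=ctrl.state(); print(st["time"],st["tcp_pos"],st["width"],st["ft_force"],R.from_quat(st["tcp_rot"]).as_matrix()[:2,0],st["joint_positions"].round(2))
E
```

```text
49.1667 [0.42683012 0.27250501 0.12209811] 0.02012686825458759 [ 0.21609339  0.1821956  -0.78781311] [-0.98433196  0.17632061] [-0.22  0.23 -0.48  1.9   0.12  1.04  0.64]
```

>>> apply_moves --deltas '[0, 0, 0, -6, 255, 0, 0, 0.02, -12.4, 255, 0, 0, 0.045, -12.4, 255, 0, 0, 0.07, -12.4, 255, 0, 0, 0.083, -12.4, 255, 0, 0, 0.083, -12.4, 255, 0, 0, 0.083, -12.4, 255, 0, 0, 0.083, -12.4, 160, 0, 0, 0.083, -12.4, 160, 0, 0, 0.083, -12.4, 160, 0, 0, 0.05, -12.4, 160, 0, 0, 0.01, -12.4, 160]'

```text
time: 50.17
tcp_pos: [0.4259, 0.271, 0.1103]
tcp_rot: [-0.017, 1.0, -0.001, -0.002]
ft_force: [2.1, 0.2, 0.0]
width: 0.0318
```

>>> apply_moves --deltas '[-0.012, -0.0135, -0.01, 7, 160, -0.0245, -0.0275, -0.01, 14, 160, -0.037, -0.041, -0.01, 21, 160, -0.049, -0.055, -0.01, 28, 160, -0.061, -0.069, -0.01, 35, 160, -0.0735, -0.0825, -0.01, 42, 160, -0.086, -0.0965, -0.01, 49, 160, -0.098, -0.11, -0.01, 56, 160, -0.11, -0.124, -0.01, 63, 160, -0.123, -0.138, -0.01, 70, 160, -0.135, -0.152, -0.01, 77, 160, -0.1475, -0.1655, -0.01, 84, 160]'

```text
time: 51.17
tcp_pos: [0.5812, 0.1108, 0.1219]
tcp_rot: [0.659, 0.752, 0.0, 0.0]
ft_force: [0.2, 0.4, 0.0]
width: 0.0322
```

>>> apply_moves --deltas '[0, 0, 0, 6, 160, 0, 0, 0, 12.5, 160, 0, 0, 0.02, 12.5, 160, 0, 0, 0.04, 12.5, 160, 0, 0, 0.051, 12.5, 160, 0, 0, 0.051, 12.5, 160, 0, 0, 0.051, 12.5, 255, 0, 0, 0.051, 12.5, 255, 0, 0, 0.051, 12.5, 255, 0, 0, 0.051, 12.5, 255, 0, 0, 0.025, 12.5, 255, 0, 0, 0, 12.5, 255]'

```text
time: 52.17
tcp_pos: [0.5797, 0.1114, 0.1215]
tcp_rot: [0.735, 0.678, -0.001, -0.001]
ft_force: [0.2, 0.9, -0.5]
width: 0.0201
```

```bash
python3 - <<'E'
from h import *
import pickle
st=ctrl.state(); print(st["time"],st["tcp_pos"],st["width"],st["ft_force"],R.from_quat(st["tcp_rot"]).as_matrix()[:2,0],st["joint_positions"].round(2))
W=ctrl.capture("wrist"); S=ctrl.capture("scene"); D=ctrl.capture("side"); pickle.dump((st,W,S,D),open("v12.pkl","wb"))
o=np.zeros((600,800,3),np.uint8); o[:300,:400]=cv2.resize(W["color"],(400,300)); o[:300,400:]=cv2.resize(S["color"][120:195,240:340],(400,300),interpolation=cv2.INTER_CUBIC)
o[300:,:400]=cv2.resize(D["color"][170:245,170:270],(400,300),interpolation=cv2.INTER_CUBIC); o[300:,400:]=cv2.resize(D["color"][130:280,190:390],(400,300)); cv2.imwrite("pics/v12.png",o)
E
```

```text
52.1667 [0.57972703 0.11139868 0.12145731] 0.020075044550501957 [ 0.23270553  0.88760889 -0.52367304] [0.08023925 0.99677543] [-0.15  0.37 -0.14  1.7   0.06  1.08 -0.39]
```

View pics/v12.png

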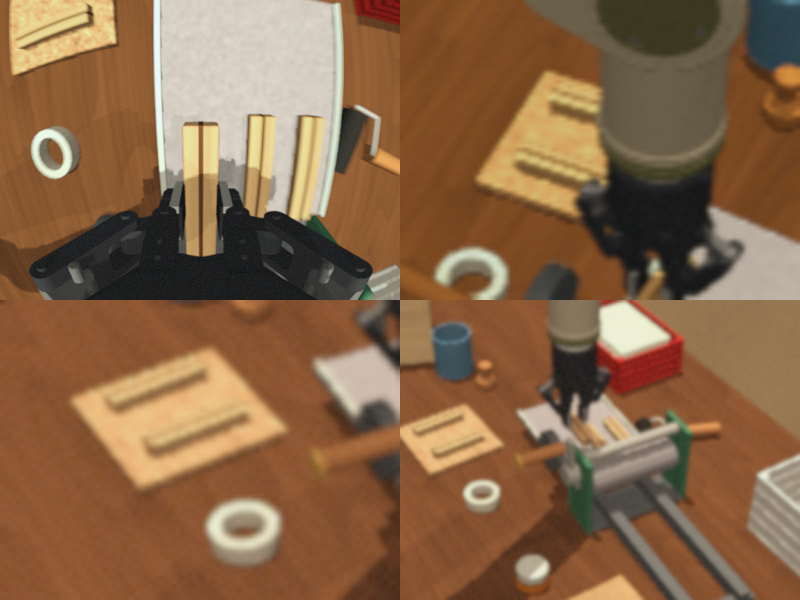

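The first two rails are on the stripes and the third is in the hand. Now the second layer.

>>> apply_moves --deltas '[0.016, -0.011, 0, -1, 255, 0.032, -0.022, 0, -2, 255, 0.048, -0.0325, 0, -3, 255, 0.064, -0.0435, 0, -4, 255, 0.08, -0.054, 0, -5, 255, 0.096, -0.065, 0, -6, 255, 0.112, -0.076, 0, -6.5, 255, 0.128, -0.087, 0, -6.5, 255, 0.144, -0.0975, 0, -6.5, 255, 0.16, -0.1085, 0, -6.5, 255, 0.176, -0.119, 0, -6.5, 255, 0.192, -0.13, 0, -6.5, 255]'

```text
time: 53.32
tcp_pos: [0.465, 0.3153, 0.1214]
tcp_rot: [0.695, 0.719, 0.0, -0.0]
ft_force: [0.7, 0.6, 0.1]
width: 0.0202
```

>>> apply_moves --deltas '[0, 0, 0, 0, 255, 0, 0, 0.02, 0, 255, 0, 0, 0.04, 0, 255, 0, 0, 0.06, 0, 255, 0, 0, 0.067, 0, 255, 0, 0, 0.067, 0, 255, 0, 0, 0.067, 0, 255, 0, 0, 0.067, 0, 160, 0, 0, 0.067, 0, 160, 0, 0, 0.067, 0, 160, 0, 0, 0.04, 0, 160, 0, 0, 0.0, 0, 160]'

```text
time: 54.32
tcp_pos: [0.4643, 0.3119, 0.1187]
tcp_rot: [0.695, 0.719, -0.003, -0.001]
ft_force: [1.3, 1.0, 0.8]
width: 0.0317
```

```bash
python3 - <<'E'
from h import *
st=ctrl.state(); print(st["time"],st["tcp_pos"],st["width"],st["ft_force"],R.from_quat(st["tcp_rot"]).as_matrix()[:2,0])
from plan import *
plan((st["tcp_pos"][0],st["tcp_pos"][1],.12,-88,160),[(.628,.107,.12,-94.5,160,1)])
E
```

```text
54.3167 [0.46428869 0.31190398 0.11874481] 0.031651577628326974 [1.33410049 1.03930074 0.78960126] [-0.03327476  0.99943921]
1 [-0.2105, 0.1565, 0, 6.5, 160]
end [0.628, 0.107, 0.12, -94.5, 160.0]
```

Next rail b: pick it and bring it to x = -40.

>>> apply_moves --deltas '[-0.0175, 0.013, 0, 1, 160, -0.035, 0.026, 0, 2, 160, -0.0525, 0.039, 0, 3, 160, -0.07, 0.052, 0, 4, 160, -0.088, 0.065, 0, 5, 160, -0.105, 0.078, 0, 6, 160, -0.123, 0.091, 0, 6.5, 160, -0.14, 0.104, 0, 6.5, 160, -0.158, 0.1175, 0, 6.5, 160, -0.1755, 0.1305, 0, 6.5, 160, -0.193, 0.1435, 0, 6.5, 160, -0.2105, 0.1565, 0, 6.5, 160]'

```text
time: 55.32
tcp_pos: [0.6308, 0.1064, 0.1211]
tcp_rot: [0.735, 0.678, -0.0, -0.0]
ft_force: [-0.0, -0.0, 0.0]
width: 0.0315
```

>>> apply_moves --deltas '[0, 0, 0, 0, 160, 0, 0, 0, 0, 160, 0, 0, 0.02, 0, 160, 0, 0, 0.04, 0, 160, 0, 0, 0.051, 0, 160, 0, 0, 0.051, 0, 160, 0, 0, 0.051, 0, 255, 0, 0, 0.051, 0, 255, 0, 0, 0.051, 0, 255, 0, 0, 0.051, 0, 255, 0, 0, 0.025, 0, 255, 0, 0, 0, 0, 255]'

```text
time: 56.32
tcp_pos: [0.6289, 0.108, 0.1214]
tcp_rot: [0.735, 0.678, -0.001, -0.001]
ft_force: [-0.1, 0.7, 0.2]
width: 0.0201
```

```bash
python3 - <<'E'
from h import *
st=ctrl.state(); print(st["time"],st["tcp_pos"],st["width"],st["ft_force"],R.from_quat(st["tcp_rot"]).as_matrix()[:2,0])
from plan import *
plan((st["tcp_pos"][0],st["tcp_pos"][1],.12,-94.6,160),[(.385,.310,.12,-88,160,1)])
E
```

```text
56.3167 [0.62890776 0.10804973 0.12135126] 0.020143344316969177 [-0.11311442  0.70285173  0.19984612] [0.08019029 0.99677938]
1 [0.1817, -0.2593, 0, -6.6, 160]
end [0.385, 0.31, 0.12, -88.0, 160.0]
```

>>> apply_moves --deltas '[0.014, -0.02, 0, -1, 255, 0.028, -0.04, 0, -2, 255, 0.042, -0.06, 0, -3, 255, 0.056, -0.08, 0, -4, 255, 0.07, -0.1, 0, -5, 255, 0.084, -0.12, 0, -6, 255, 0.1, -0.142, 0, -6.6, 255, 0.116, -0.165, 0, -6.6, 255, 0.132, -0.19, 0, -6.6, 255, 0.15, -0.215, 0, -6.6, 255, 0.167, -0.24, 0, -6.6, 255, 0.1815, -0.2595, 0, -6.6, 255]'

```text
time: 57.32
tcp_pos: [0.3839, 0.3115, 0.1222]
tcp_rot: [0.694, 0.72, 0.001, 0.0]
ft_force: [-0.8, 0.6, 0.4]
width: 0.0199
```

>>> apply_moves --deltas '[0, 0, 0, 0, 255, 0, 0, 0.02, 0, 255, 0, 0, 0.04, 0, 255, 0, 0, 0.06, 0, 255, 0, 0, 0.067, 0, 255, 0, 0, 0.067, 0, 255, 0, 0, 0.067, 0, 255, 0, 0, 0.067, 0, 160, 0, 0, 0.067, 0, 160, 0, 0, 0.067, 0, 160, 0, 0, 0.04, 0, 160, 0, 0, 0.0, 0, 160]'

```text
time: 58.32
tcp_pos: [0.3838, 0.3084, 0.1193]
tcp_rot: [0.695, 0.719, -0.003, -0.001]
ft_force: [1.5, 0.2, 1.0]
width: 0.0322
```

```bash
python3 - <<'E'
from h import *
st=ctrl.state(); print(st["time"],st["tcp_pos"],st["width"],st["ft_force"],R.from_quat(st["tcp_rot"]).as_matrix()[:2,0])
from plan import *
plan((st["tcp_pos"][0],st["tcp_pos"][1],.12,-88,160),[(.6752,.1042,.12,-94.5,160,1)])
E
```

```text
58.3167 [0.38383853 0.30835354 0.1193457 ] 0.03215089132334724 [1.52179885 0.22044227 0.95295679] [-0.03500688  0.9993806 ]
1 [-0.2142, 0.2841, 0, 6.5, 160]
end [0.6752, 0.1042, 0.12, -94.5, 160.0]
```

>>> apply_moves --deltas '[-0.018, 0.0235, 0, 1, 160, -0.036, 0.047, 0, 2, 160, -0.054, 0.071, 0, 3, 160, -0.072, 0.095, 0, 4, 160, -0.09, 0.119, 0, 5, 160, -0.108, 0.143, 0, 6, 160, -0.126, 0.167, 0, 6.5, 160, -0.144, 0.191, 0, 6.5, 160, -0.162, 0.215, 0, 6.5, 160, -0.18, 0.239, 0, 6.5, 160, -0.198, 0.263, 0, 6.5, 160, -0.2145, 0.284, 0, 6.5, 160]'

```text
time: 59.32
tcp_pos: [0.6784, 0.104, 0.1215]
tcp_rot: [0.735, 0.679, 0.0, 0.0]
ft_force: [-0.5, 0.3, -0.2]
width: 0.0319
```

>>> apply_moves --deltas '[0, 0, 0, 0, 160, 0, 0, 0, 0, 160, 0, 0, 0.02, 0, 160, 0, 0, 0.04, 0, 160, 0, 0, 0.051, 0, 160, 0, 0, 0.051, 0, 160, 0, 0, 0.051, 0, 255, 0, 0, 0.051, 0, 255, 0, 0, 0.051, 0, 255, 0, 0, 0.051, 0, 255, 0, 0, 0.025, 0, 255, 0, 0, 0, 0, 255]'

```text
time: 60.32
tcp_pos: [0.6761, 0.1053, 0.1212]
tcp_rot: [0.734, 0.679, -0.001, -0.001]
ft_force: [0.8, -0.4, -0.4]
width: 0.0202
```

```bash
python3 - <<'E'
from h import *
st=ctrl.state(); print(st["time"],st["tcp_pos"],st["width"],st["ft_force"],R.from_quat(st["tcp_rot"]).as_matrix()[:2,0])
from plan import *
plan((st["tcp_pos"][0],st["tcp_pos"][1],.12,-94.6,160),[(.4264,.2715,.12,2,160,1)])
S=ctrl.capture("scene"); D=ctrl.capture("side")
o=np.zeros((600,800,3),np.uint8); o[:600,:400]=cv2.resize(S["color"][120:210,260:320],(400,600),interpolation=cv2.INTER_CUBIC); o[:600,400:]=cv2.resize(D["color"][160:235,190:240],(400,600),interpolation=cv2.INTER_CUBIC); cv2.imwrite("pics/v13.png",o)
# tower rails: pale ratio mask in scene + heights
for n,c in (("scene",S),("side",D)):
    for P in [(.4236,.3515,.028),(.4264,.2715,.028),(.465,.313,.044),(.385,.31,.044)]:
        print(n,P,proj(c,P).round(1).tolist(),c["color"][tuple(proj(c,P).round().astype(int)[0][::-1])])
E
```

```text
60.3167 [0.67605034 0.10531586 0.12115183] 0.020225643287264852 [ 0.78372932 -0.39596009 -0.38829357] [0.07849378 0.9969144 ]
1 [0.1456, -0.2622, 0, -96.6, 160]
end [0.4264, 0.2715, 0.12, 2.0, 160.0]
scene (0.4236, 0.3515, 0.028) [[290.0, 145.2]] [ 99 167 205]
scene (0.4264, 0.2715, 0.028) [[281.0, 160.3]] [ 85 149 187]
scene (0.465, 0.313, 0.044) [[295.9, 152.8]] [ 93 160 193]
scene (0.385, 0.31, 0.044) [[275.4, 146.3]] [110 181 210]
side (0.4236, 0.3515, 0.028) [[208.5, 189.1]] [117 174 215]
side (0.4264, 0.2715, 0.028) [[218.1, 200.3]] [117 175 219]
side (0.465, 0.313, 0.044) [[222.4, 187.7]] [121 181 220]
side (0.385, 0.31, 0.044) [[203.0, 194.9]] [118 176 218]
```

>>> apply_moves --deltas '[0.012, -0.022, 0, -7, 255, 0.024, -0.044, 0, -14, 255, 0.036, -0.066, 0, -21, 255, 0.048, -0.088, 0, -28, 255, 0.06, -0.11, 0, -35, 255, 0.072, -0.132, 0, -42, 255, 0.084, -0.154, 0, -49, 255, 0.097, -0.176, 0, -56, 255, 0.11, -0.198, 0, -63, 255, 0.122, -0.22, 0, -70, 255, 0.134, -0.242, 0, -77, 255, 0.1455, -0.262, 0, -84, 255]'

```text
time: 61.42
tcp_pos: [0.426, 0.2718, 0.1217]
tcp_rot: [0.088, 0.996, 0.0, 0.0]
ft_force: [-0.2, 1.5, -1.2]
width: 0.0202
```

>>> apply_moves --deltas '[0, 0, 0, -6, 255, 0, 0, 0, -12.6, 255, 0, 0, 0.015, -12.6, 255, 0, 0, 0.03, -12.6, 255, 0, 0, 0.045, -12.6, 255, 0, 0, 0.051, -12.6, 255, 0, 0, 0.051, -12.6, 255, 0, 0, 0.051, -12.6, 255, 0, 0, 0.051, -12.6, 160, 0, 0, 0.051, -12.6, 160, 0, 0, 0.051, -12.6, 160, 0, 0, 0.03, -12.6, 160]'

```text
time: 62.42
tcp_pos: [0.4255, 0.2698, 0.0888]
tcp_rot: [-0.018, 1.0, -0.001, -0.002]
ft_force: [0.0, -0.5, -0.6]
width: 0.0317
```

>>> apply_moves --deltas '[0, 0, -0.03, 0, 160, 0, 0, -0.06, 0, 160, -0.03, 0, -0.1, 0, 160, -0.06, 0, -0.13, 0, 160, -0.09, 0, -0.16, 0, 160, -0.12, 0, -0.19, 0, 160, -0.14, 0.02, -0.22, 0, 160, -0.14, 0.04, -0.22, 0, 160, -0.14, 0.04, -0.22, 0, 160, -0.14, 0.04, -0.22, 0, 160]'

```text
time: 63.25
tcp_pos: [0.5653, 0.3178, 0.3114]
tcp_rot: [-0.019, 1.0, 0.001, -0.0]
ft_force: [0.4, -1.6, -0.1]
width: 0.0315
```

```bash
python3 - <<'E'
from h import *
import pickle
st=ctrl.state(); print(st["time"],st["tcp_pos"],st["width"],st["ft_force"],R.from_quat(st["tcp_rot"]).as_matrix()[:2,0])
W=ctrl.capture("wrist"); D=ctrl.capture("side"); S=ctrl.capture("scene"); pickle.dump((st,W,D,S),open("v14.pkl","wb"))
p=proj(W,(.425,.3115,.04),(st["tcp_pos"],st["tcp_rot"]))[0]; print(p)
u,v=int(p[0]),int(p[1]); u0,v0=max(0,u-100),max(0,v-75); print(u0,v0)
o=np.zeros((600,800,3),np.uint8); o[:450,:600]=cv2.resize(W["color"][v0:v0+150,u0:u0+200],(600,450),interpolation=cv2.INTER_CUBIC)
o[450:,:200]=cv2.resize(D["color"][170:220,180:247],(200,150)); o[400:600,600:]=cv2.resize(W["color"],(200,200))
o[450:,200:600]=cv2.resize(D["color"][150:300,160:560],(400,150)); cv2.imwrite("pics/v14.png",o)
E
```

```text
63.25 [0.56531502 0.31781756 0.31140878] 0.03152949998937363 [ 0.36779894 -1.57033203 -0.06011669] [-0.99924781 -0.03877849]
[279.77440916  64.22687853]
179 0
```

View pics/v14.png

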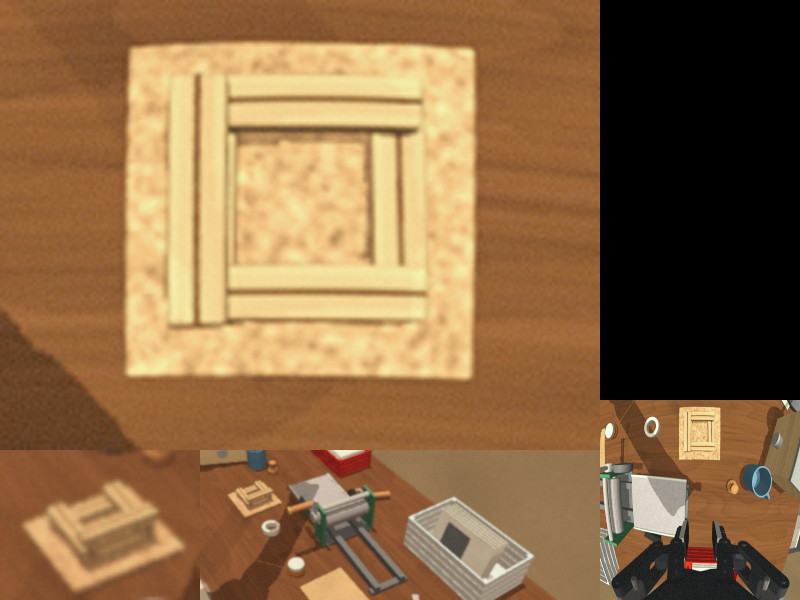

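The tower is complete: top rail at crop (198,200), crossing rails at (325,102) and (325,293), bottom right rail at (400,200). One numeric check, then hand in.

```bash
python3 - <<'E'
from h import *
import pickle
st,W,D,S=pickle.load(open("v14.pkl","rb")); pose=(st["tcp_pos"],st["tcp_rot"])
Rm=R.from_euler("z",2,degrees=True).as_matrix()
for n,a,b,z in [("top",(197,73),(197,325),.060),("L2-",(228,98),(420,102),.044),("L2+",(228,292),(426,294),.044),("L1 visible",(400,135),(400,265),.028)]:
    P=plane(W,[(179+a[0]/3,a[1]/3),(179+b[0]/3,b[1]/3)],z,pose); q=(P-[.425,.3115,.012])@Rm; d=q[1]-q[0]
    print(n,q.round(3)[:,:2].tolist(),"ang",np.degrees(np.arctan2(d[1],d[0])).round(1),"len",np.linalg.norm(d).round(3))
ctrl.hand_in(); print("handed in",ctrl.state()["time"])
E
```

```text
top [[-0.046, -0.04], [0.055, -0.04]] ang 0.3 len 0.101
L2- [[-0.04, -0.03], [-0.039, 0.047]] ang 89.4 len 0.076
L2+ [[0.041, -0.029], [0.041, 0.049]] ang 90.0 len 0.078
L1 visible [[-0.028, 0.04], [0.028, 0.04]] ang 0.2 len 0.056
the job is handed in; nothing more can be done
the job is handed in; nothing more can be done
```

The job is handed in at about 63 s of robot time. I laid all five rails flat on the bed, cranked three turns at about 5 s per turn until the end stop, and built the tower two, two and one.

**Last checks**
- **Tower:** in the final wrist picture, the four visible rail centre lines were within about 1 mm of ±40 mm from the marks' centre and within 0.6° of their directions. The top rail is about 5 mm off along its length, inside the 22 mm allowed. The second bottom rail is hidden under the top one, so I only checked it by eye after placing it.
- **Crank:** at the end I pushed against the stop and felt about 20 N back; the bed stands at the left end. The highest wrist force I read while cranking was about 37 N, read only at the ends of moves, against the 120 N limit.
- **Other things on the table:** I touched none of them, and those visible in the last views looked in place. I did not measure their positions.

**Disagreements**
- I placed the fourth rail on the bed about 12 mm too low because a lift was cut short. It pressed down, but it lay flat in the next picture.
- My first estimate of the crank's centre was 1–2 mm off. I shifted the path slightly, but the force at the bottom of the turn stayed near 30 N.

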